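Build the sieve stack on the shaker

TASK

Set up the sieve shaker for the next sample: on the receiving pan that is fixed on it, build the stack from the bottom up, first the finest sieve, then the middle one, then the coarsest, and last the lid. Each must sit fully home and level in the one below; leave everything else on the worktop standing where it is.

Things in the scene. Friction and masses are not known exactly. Their poses are not given: they have to be found in the camera images.
- fine_sieve_c (a point): Finest round test sieve: cloth so close that it looks like an even grey disc (openings 1 mm). Steel, open top, 38 high, 70 g: frame 60 across, bore 55 (heights 9 to 38); below it a skirt 51.4 across, 9 deep, chamfered, that drops into the bore below until the frame sits on that rim (each adds 29 mm). Grasp round the frame. Point: its centre, 19 mm above its underside; z up.
- medium_sieve_c (a point): Middle round test sieve: a clear square grid of wires, openings 5 to 6 mm. Steel, open top, 38 high, 70 g: frame 60 across, bore 55 (heights 9 to 38); below it a skirt 51.4 across, 9 deep, chamfered, that drops into the bore below until the frame sits on that rim (each adds 29 mm). Grasp round the frame. Point: its centre, 19 mm above its underside; z up.
- coarse_sieve_c (a point): Coarsest round test sieve: only two thick wires each way, openings 14 mm. Steel, open top, 38 high, 70 g: frame 60 across, bore 55 (heights 9 to 38); below it a skirt 51.4 across, 9 deep, chamfered, that drops into the bore below until the frame sits on that rim (each adds 29 mm). Grasp round the frame. Point: its centre, 19 mm above its underside; z up.
- sieve_lid_c (a point): Lid of the stack, 40 high, 60 g: closed steel disc 60 across (heights 9 to 14), in its middle an upright black knob to hold it by, 22 across (heights 14 to 40); below the disc a plug 51.4 across, 9 deep, that drops into the top sieve until the disc sits on its rim. Point: its centre, 20 mm above its underside; z up.
- pan_rim (a point): Where the stack begins: centre of the mouth of the receiving pan, level with its rim, 80 mm above the worktop. The pan is a plain steel cup 60 across, bore 55, 22 deep, fixed on the round plate of the sieve shaker, a white box 120 x 120 mm that does not move.
- sample_pot: Bystander, to be left where it stands: white specimen cup with a white screw lid (the sample), 58 mm across, 62 high. Origin at the centre of its underside.
- label_roll: Bystander, to be left where it stands: roll of blank labels lying flat, about 63 x 80 mm, 30 high. Origin at the centre of its underside.
- beaker: Bystander, to be left where it stands: empty clear plastic beaker, 55 mm across, 73 high. Origin at the centre of its underside.
- timer: Bystander, to be left where it stands: small white wedge-shaped bench timer, 50 x 66 mm, 58 high. Origin at the centre of its underside.
Mind the look-alikes: they are no part of the job. What is shaped like the part that bears medium_sieve_c but blue or green is not meant.

How it is judged:
By the outcome, as a careful person would: the job done as asked, in the order asked, and still so for the second after the job is handed in, with the robot touching nothing.
It also fails if it takes over 106 s, if anything falls off the work surface, if the arm or the gripper's body presses on something with over 40 N, if the wrist force passes 120 N, or if a joint passes its speed limit or range.

ROBOT

A 7-joint arm with a two-finger parallel gripper is mounted at the origin on a cart in front of the work surface, level with it; the furniture and walls round the work are solid. World frame = base frame: x ahead of the robot, y to its left, z up, the work surface at z = 0. Lengths are in m, angles in rad, forces in N, time in s.
With the tool pointing down it reaches from about 0.4 to 0.85 m from the base axis. Payload 4.5 kg.
Tool frame: the origin (TCP) lies on the centre line of the jaws, within the pads' length; the fingertips stand 11 mm ahead of it and the grasp point (between the pads) lies 8 mm behind it; z points along the fingers, y is the line along which they close (so a half turn about z gives the same grasp; the last joint's range is limited). The gripper opens to 88 mm and grips with 3 to 60 N. Pads are 18 mm wide; open, the fingers measure 123 mm over their backs; the gripper's body (75 mm by 187 mm) begins 45 mm behind the grasp point.
Start: joints at [-1.102, 0.689, -0.195, 1.565, 0.157, 0.902, -0.215], TCP at [0.263, 0.567, 0.25] pointing down, gripper open.
Joint ranges: [-3.01, 3.01], [-0.46, 2.08], [-1.47, 1.51], [0.13, 2.56], [-1, 4.14], [0.04, 2.09], [-2.66, 2.66]. Speed limits (rad/s): [2.57, 2.57, 3.14, 3.14, 3.14, 3.14, 3.14].

INTERFACE

Orientations are given as a unit quaternion [x, y, z, w].
In Python, from plant import * gives the robot as it stands. The module is installed in compiled form; this text tells all that it offers.
- The arm moves only by the tool send_rows, never from a script. Its argument "motion" is a list of rows, each an object of numbers: "x", "y", "z": the shift along the tool's x, y, z in cm; "rx", "ry", "rz": the turn, a rotation vector about the tool's x, y, z in rad; "jaw": the finger opening in cm, from 0 to 8.81. In form: [{"x": .., "y": .., "z": .., "rx": .., "ry": .., "rz": .., "jaw": ..}, ...]. A call has exactly 5 rows; each row shifts and turns the commanded pose from where the row before left it, along the tool's axes as they then stand; what a row does not reach is not made up. A row lasts 1/10 s, in which the tool goes at most 50 mm and 8.59 degrees, less where a joint would pass 70% of its speed; a pose out of reach is approached as far as the arm can. A call is refused whole if a number of a shift passes 5 or a number of a turn 0.15, either way. A call with a gripper value outside its range is refused whole. The fingers move at their own pace and stop on an object; "grip_force" is the grip in N (left out, the last holds). Time passes only in rows, so rows that do not move let the fingers close, or fill a call up. It gives the time, the measured TCP pose, the force, the opening and the grip force at its end, in the units of the state.
- get_state(): the state, without advancing time (a new reading comes with each control period).
- snapshot(name): name is "side" or "top"; returns a dict with "img" (420x560x3 uint8, red, green, blue), "vertical_fov" (degrees; the focal length in pixels is half the picture's height over the tangent of half this angle, whatever the lens; pixels are square), "cx", "cy" (the principal point, pixels), "extrinsics" (4x4, takes a point from camera to world coordinates). Camera axes: x right, y up, looking along -z (the intrinsics and any distortion apply to the point x, -y, -z); pixel columns grow to the right and rows downward; lengths in m; the calibration is good to about 2 mm. A picture is of the moment at which its call begins. There is no depth.
- finish_job(): hands the job in; it is judged then, once.
The state is a dict: "clock": time; "q": joint angles; "qd": joint speeds; "joint_torque": joint torques, N m; "tool_pos": TCP position; "eef_rot": TCP orientation; "contact_force": force on the tool from outside, world axes, zero at the start; "moment": the same for the moment, N m; "opening": opening from 0.0 (shut) to 1.0 (fully open); "finger_force": force on a finger pad.
Only numpy, scipy, OpenCV 4.12 (cv2) and the standard library are available. Lean on these libraries where they do the work, as an engineer would, in place of code of your own. Each camera call takes 0.05 s, during which the arm holds its last target. There are 200 camera calls.

## Working session

There is one attempt and no reset: what is moved stays moved. The work goes in short steps, Python scripts to look and compute and a tool call to move; the robot and the scene stay as the last step left them, time stands still between calls to the robot, and variables do not carry over. Pictures are saved under pics/ and viewed, at most 14 in all, crops included, and the job is handed in when it is done.

Besides the shell and the picture viewer there is one more tool, called after "Call:" by a JSON object that holds its "op" and its "data", one argument or row to a line. send_rows: Moves the arm, as the interface text tells. Its arguments: {"type":"object","properties":{"motion":{"type":"array"},"grip_force":{"type":"number"}},"required":["motion"]}

```bash
mkdir -p pics
python3 - <<'E'
from plant import *
import cv2,numpy as np
s=get_state();print(s)
for n in("side","top"):
    d=snapshot(n);cv2.imwrite(f"pics/{n}0.png",d["img"][:,:,::-1]);np.save(f"{n}0.npy",d["img"])
    print(n,{k:v for k,v in d.items() if k!="img"})
E
```

```text
{'clock': 0.0, 'q': array([-1.10221587,  0.68999976, -0.19448658,  1.56633295,  0.15734609,
        0.90248605, -0.21508695]), 'qd': array([-1.40857785e-03,  3.62976754e-04,  4.88045353e-05,  1.73622079e-04,
       -4.07345914e-04,  6.02150197e-04, -3.84304056e-04]), 'joint_torque': array([ 5.86418969e-05, -5.27566767e+01, -1.26697853e+00, -1.53431368e+01,
       -5.26904664e-02,  6.51026436e-03,  1.57522659e-04]), 'tool_pos': array([0.26306941, 0.56627337, 0.24890243]), 'eef_rot': array([ 2.15631372e-01,  9.76474410e-01, -9.09587441e-04, -1.07643811e-04]), 'contact_force': array([ 0.35408901, -0.27023345, -0.43998574]), 'moment': array([-0.01666382,  0.0297659 ,  0.02682185]), 'finger_force': 0.0, 'opening': 1.000842704642517}
side {'vertical_fov': 56.523171783823734, 'cx': 276.2658703525687, 'cy': 209.3465877075099, 'extrinsics': array([[-0.95282651,  0.18280884, -0.24228611,  0.32588351],
       [-0.30343337, -0.55517248,  0.77441056,  0.7089352 ],
       [ 0.00705852,  0.8113966 ,  0.58445336,  0.69664637],
       [ 0.        ,  0.        ,  0.        ,  1.        ]])}
top {'vertical_fov': 44.02972678471927, 'cx': 277.78761194346583, 'cy': 212.75109870924524, 'extrinsics': array([[-0.02816289,  0.99699625, -0.07214801,  0.47001495],
       [-0.99948487, -0.02919735, -0.01332347, -0.12927965],
       [-0.01538998,  0.07173561,  0.99730494,  1.59242998],
       [ 0.        ,  0.        ,  0.        ,  1.        ]])}
```

View pics/top0.png

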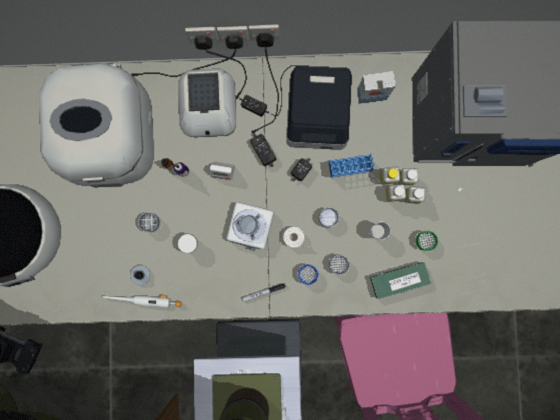

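View pics/side0.png

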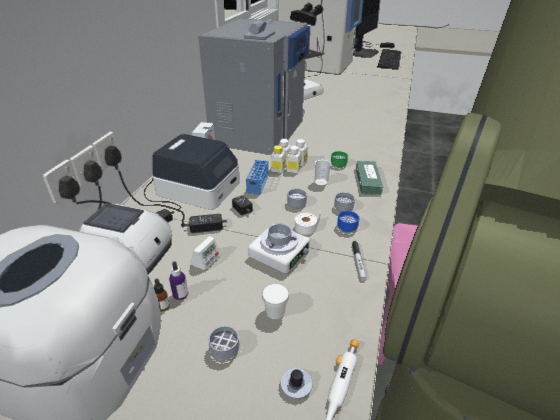

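Top view: there is a grid sieve at (148,222), a lid with black knob at (140,274) and the pan on the shaker at (248,225). Candidate sieves are at (328,217) and (338,264), with a blue one at (307,274) and a green one at (427,240). The crop below will confirm which is which.

Run:
```python
import cv2,numpy as np
t=np.load("top0.npy")[:,:,::-1];s=np.load("side0.npy")[:,:,::-1]
def c(im,u,v,w=25):
    return cv2.resize(im[v-w:v+w,u-w:u+w],(196,196),interpolation=cv2.INTER_CUBIC)
T=[c(t,*p) for p in[(148,222),(328,217),(338,264),(307,274),(427,240),(248,225),(140,274),(377,230)]]
S=[c(s,*p) for p in[(224,344),(297,199),(344,203),(280,237)]]
cv2.imwrite("pics/m.png",np.vstack([np.hstack(T[:4]),np.hstack(T[4:]),np.hstack(S)]))
```

```text
(no output)
```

View pics/m.png

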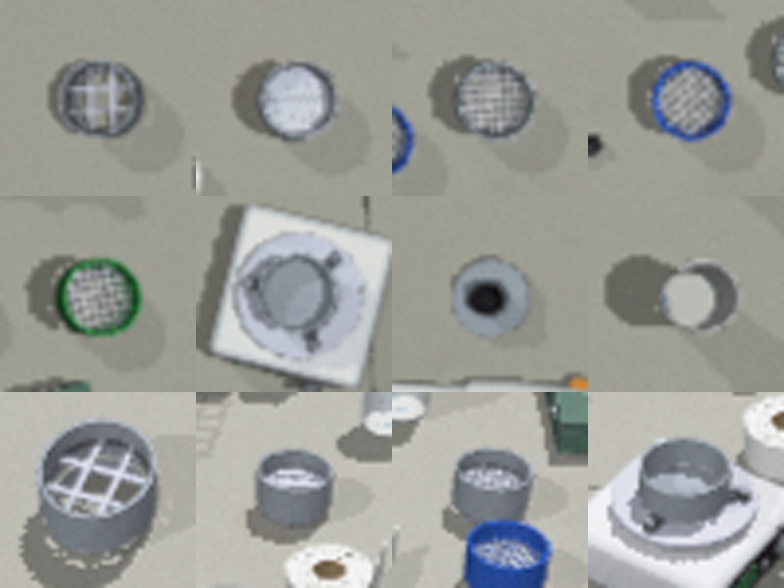

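The crops confirm which part is which:
- **Fine sieve:** top (328,217), an even disc.
- **Medium sieve:** (338,264), grey with a square grid. The blue (307,274) and green (427,240) ones are the look-alikes.
- **Coarse sieve:** (148,222), two wires each way.
- **Lid:** (140,274).
- **Pan:** (248,225).

```bash
cat > h.py <<'E'
import cv2,numpy as np
from plant import *
def ray(d,u,v):
    f=210/np.tan(np.radians(d["vertical_fov"]/2));E=d["extrinsics"]
    r=E[:3,:3]@np.array([(u-d["cx"])/f,-(v-d["cy"])/f,-1]);return E[:3,3],r
def cast(d,u,v,z):
    o,r=ray(d,u,v);return (o+r*(z-o[2])/r[2])[:2]
def proj(d,p):
    f=210/np.tan(np.radians(d["vertical_fov"]/2));E=d["extrinsics"]
    c=E[:3,:3].T@(np.array(p)-E[:3,3]);return d["cx"]-f*c[0]/c[2],d["cy"]+f*c[1]/c[2]
E
python3 - <<'E'
from h import *
out=[]
P=dict(coarse=(148,222,224,344),fine=(328,217,297,199),medium=(338,264,344,203),pan=(248,225,280,237),lid=(140,274,297,383))
for i,n in enumerate(("top","side")):
    d=snapshot(n);im=d["img"].astype(int)
    bl=im[:,:,2]-im[:,:,0]
    for k,p in P.items():
        u,v=p[2*i:2*i+2];w=14 if i==0 else 24
        m=((bl>3)).astype(np.uint8)
        if k=="pan": m&=(im.sum(2)<(520)).astype(np.uint8)
        q=np.zeros_like(m);q[v-w:v+w,u-w:u+w]=m[v-w:v+w,u-w:u+w]
        nn,l,st,ce=cv2.connectedComponentsWithStats(q);j=1+np.argmax(st[1:,4])
        x,y,ww,hh,a=st[j];cx=x+(ww-1)/2;cy=y+(hh-1)/2
        zt,zb=dict(pan=(.08,.058),lid=(.014,.009)).get(k,(.038,.009))
        if i==0: r=cast(d,cx,cy,zt)
        else: r=(cast(d,cx,y-.5,zt)+cast(d,cx,y+hh-.5,zb))/2
        print(n,k,(x,y,ww,hh,a),ce[j].round(1),r.round(4),'d',np.linalg.norm(cast(d,cx,y-.5,zt)-cast(d,cx,y+hh-.5,zb)).round(4), im[v,u+ (9 if i==0 else 0)])
        b=np.dstack([im[v-24:v+24,u-24:u+24,::-1]]).astype(np.uint8).copy();mm=(l==j)[v-24:v+24,u-24:u+24];b[mm]=b[mm]//2+np.array([0,0,127],np.uint8);out.append(cv2.resize(b,(160,160),interpolation=0))
cv2.imwrite("pics/mask.png",np.vstack([np.hstack(out[:5]),np.hstack(out[5:])]))
E
```

```text
top coarse (np.int32(138), np.int32(212), np.int32(22), np.int32(20), np.int32(253)) [147.8 221.7] [0.5675 0.2811] d 0.0596 [ 94  98 103]
top fine (np.int32(319), np.int32(207), np.int32(20), np.int32(21), np.int32(315)) [328.6 217. ] [ 0.5653 -0.26  ] d 0.0618 [ 97 101 108]
top medium (np.int32(329), np.int32(255), np.int32(21), np.int32(20), np.int32(198)) [339.1 264.1] [ 0.4229 -0.2862] d 0.0606 [97 98 98]
top pan (np.int32(234), np.int32(214), np.int32(26), np.int32(25), np.int32(458)) [247.6 224.6] [ 0.5434 -0.0167] d 0.0725 [104 111 116]
top lid (np.int32(130), np.int32(265), np.int32(20), np.int32(20), np.int32(285)) [140.  274.6] [0.4087 0.3165] d 0.0606 [132 140 148]
side coarse (np.int32(208), np.int32(326), np.int32(31), np.int32(34), np.int32(766)) [223.4 342.1] [0.5682 0.2836] d 0.0585 [119 120 115]
side fine (np.int32(287), np.int32(189), np.int32(20), np.int32(19), np.int32(316)) [296.5 197.6] [ 0.5641 -0.26  ] d 0.0614 [133 139 152]
side medium (np.int32(334), np.int32(192), np.int32(26), np.int32(35), np.int32(671)) [345.9 210.2] [ 0.4087 -0.2533] d 0.1387 [114 119 126]
side pan (np.int32(260), np.int32(224), np.int32(37), np.int32(31), np.int32(603)) [278.5 239. ] [ 0.5443 -0.0057] d 0.0934 [173 181 194]
side lid (np.int32(280), np.int32(368), np.int32(33), np.int32(31), np.int32(692)) [295.9 383.5] [0.408  0.3143] d 0.0581 [26 26 30]
```

View pics/mask.png

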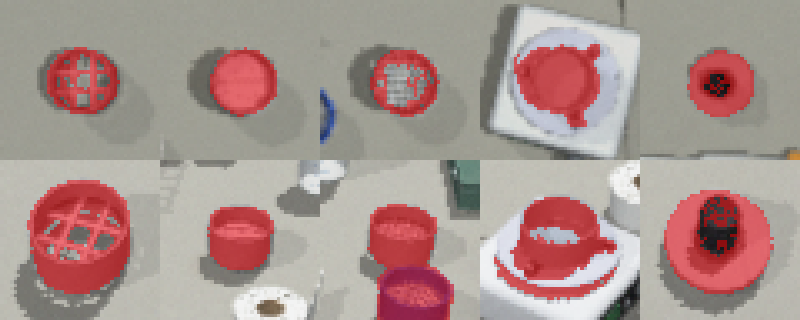

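Masks fit the bodies. Only two need work: the medium (side mask includes the blue sieve) and the pan (its lugs are included). I'll refine those, mainly by the rim.

Run:
```python
from h import *
for n,(u,v) in dict(top=(248,225),side=(280,237)).items():
    d=snapshot(n);im=d["img"].astype(int)
    m=((im[:,:,2]-im[:,:,0]>3)&(im.sum(2)<500)).astype(np.uint8)
    print(n)
    for r in range(v-15,v+14): 
        c=np.where(m[r,u-24:u+24])[0]+u-24
        print(r,''.join('#' if x else '.' for x in m[r,u-24:u+24]), c.min() if len(c) else '',c.max() if len(c) else '')
    print(np.round(proj(d,(.5434,-.0140,.08)),1))
d=snapshot("side");im=d["img"].astype(int)
m=((im[:,:,2]-im[:,:,0]>3)&(im[:,:,2]-im[:,:,0]<35))
for r in range(188,215): print(r,''.join('#' if x else '.' for x in m[r,325:365]))
```

```text
top
210 ................................................  
211 .........#...................................... 233 233
212 .........#...................................... 233 233
213 ..............#................................. 238 238
214 .............#...................##............. 237 258
215 ........#...#.....###.######....####............ 232 259
216 ........#.......####################............ 232 259
217 ........#..#...#####################............ 232 259
218 .......#..#...#####################............. 231 258
219 .......#.#...#####################.............. 231 257
220 .......#...#######################.............# 231 271
221 ..........#########################............# 234 271
222 .........##########################............. 233 258
223 ......#.##.#########################.....#...... 230 265
224 ......#..#.#########################..........#. 230 270
225 ...........#########################..........#. 235 270
226 .....#...#..########################............ 229 259
227 .....#...#..########################............ 229 259
228 
[... 2971 characters left out ...]
###############..........
200 ..........####################..........
201 ..........###################...........
202 ..........###################...........
203 ..........###################...........
204 ..........###################...........
205 ..........###################...........
206 ..........##################............
207 ...........#################............
208 ............###############.............
209 ............##############..............
210 .............#######....###.............
211 ...............#........................
212 ..............#...............#.........
213 .............#..........................
214 ............#...........................
```

Run:
```python
from h import *
d=snapshot("side")
def rimc(d,u,top,z,R=.03):
    p=cast(d,u,top,z);a=p-d["extrinsics"][:2,3];
    # silhouette point farthest along image-up: direction away from camera
    q=cast(d,u,top+5,z);dd=(p-q)/np.linalg.norm(p-q);return p-R*dd
print("pan",rimc(d,279.3,223.5,.08),"med",rimc(d,344.7,191.5,.038),"fine",rimc(d,296.5,188.5,.038),"coarse",rimc(d,223,325.5,.038))
for k,p in dict(pan=(.5434,-.016,.08),med=(.4229,-.286,.038),fine=(.5653,-.26,.038)).items(): print(k,np.round(proj(d,p),1))
d=snapshot("top");g=d["img"].astype(int).sum(2)//3
print(g[211:239,229:265])
print(cast(d,247,224.5,.08))
```

```text
pan [ 0.54628244 -0.02258825] med [ 0.42185848 -0.29010464] fine [ 0.56485046 -0.26053379] coarse [0.56693908 0.28383131]
pan [279.6 232.6]
med [344.1 197.5]
fine [296.3 193.9]
[[102 100  99 ... 217 218 219]
 [ 97  98  97 ... 218 217 217]
 [101 100 100 ... 219 220 218]
 ...
 [212 217 217 ... 202 202 203]
 [216 217 218 ... 201 202 201]
 [213 217 219 ... 203 200 201]]
[ 0.54770292 -0.01830265]
```

Call:
{"op": "send_rows", "data": {
  "motion": [
    {"x": -4,"y": 0,"rz": -0.145},
    {"x": -4,"y": -2,"rz": -0.145},
    {"x": -4,"y": -3,"rz": -0.145},
    {"y": -5},
    {"y": -5}
  ],
  "grip_force": 15
}}

```text
schema error: expected keys x, y, z, rx, ry, rz, jaw
```

Call:
{"op": "send_rows", "data": {
  "motion": [
    {"y": -5,"x": -1},
    {"y": -5,"x": -1},
    {"y": -5,"x": -1},
    {"y": -5,"x": -1},
    {"y": -5}
  ]
}}

```text
schema error: expected keys x, y, z, rx, ry, rz, jaw
```

Call:
{"op": "send_rows", "data": {
  "motion": [
    {"y": -5,"x": -1},
    {"y": -5,"x": -1},
    {"y": -5,"x": -1},
    {"y": -5},
    {"y": -5}
  ]
}}

```text
schema error: expected keys x, y, z, rx, ry, rz, jaw
```

Full keys needed.

Call:
{"op": "send_rows", "data": {
  "motion": [
    {"x": -4,"y": 0,"z": 0,"rx": 0,"ry": 0,"rz": -0.145,"jaw": 8.8},
    {"x": -4,"y": -2,"z": 0,"rx": 0,"ry": 0,"rz": -0.145,"jaw": 8.8},
    {"x": -4,"y": -3,"z": 0,"rx": 0,"ry": 0,"rz": -0.145,"jaw": 8.8},
    {"x": 0,"y": -5,"z": 0,"rx": 0,"ry": 0,"rz": 0,"jaw": 8.8},
    {"x": 0,"y": -5,"z": 0,"rx": 0,"ry": 0,"rz": 0,"jaw": 8.8}
  ],
  "grip_force": 15
}}

```text
clock: 0.95
tool_pos: [0.3686, 0.382, 0.2494]
eef_rot: [0.001, 1.0, 0.0, 0.0]
contact_force: [0.4, -0.8, 0.1]
opening: 0.997
finger_force: 0.0
```

Call:
{"op": "send_rows", "data": {
  "motion": [
    {"x": -1,"y": -5,"z": 0,"rx": 0,"ry": 0,"rz": 0,"jaw": 8.8},
    {"x": -1,"y": -5,"z": 0,"rx": 0,"ry": 0,"rz": 0,"jaw": 8.8},
    {"x": -1,"y": -5,"z": 0,"rx": 0,"ry": 0,"rz": 0,"jaw": 8.8},
    {"x": -1,"y": -5,"z": 0,"rx": 0,"ry": 0,"rz": 0,"jaw": 8.8},
    {"x": -1,"y": -5,"z": 0,"rx": 0,"ry": 0,"rz": 0,"jaw": 8.8}
  ]
}}

```text
clock: 1.45
tool_pos: [0.4169, 0.137, 0.25]
eef_rot: [-0.0, 1.0, 0.0, 0.0]
contact_force: [1.8, 0.5, 0.1]
opening: 0.999
finger_force: 0.0
```

Call:
{"op": "send_rows", "data": {
  "motion": [
    {"x": -1.8,"y": -4.9,"z": 0,"rx": 0,"ry": 0,"rz": 0,"jaw": 8.8},
    {"x": -1.8,"y": -4.9,"z": 0,"rx": 0,"ry": 0,"rz": 0,"jaw": 8.8},
    {"x": -1.8,"y": -4.9,"z": 0,"rx": 0,"ry": 0,"rz": 0,"jaw": 8.8},
    {"x": -1.8,"y": -4.9,"z": 0,"rx": 0,"ry": 0,"rz": 0,"jaw": 8.8},
    {"x": -1.8,"y": -4.9,"z": 0,"rx": 0,"ry": 0,"rz": 0,"jaw": 8.8}
  ]
}}

```text
clock: 1.95
tool_pos: [0.5033, -0.098, 0.25]
eef_rot: [0.0, 1.0, 0.0, 0.0]
contact_force: [0.9, 1.4, 0.4]
opening: 1.0
finger_force: 0.0
```

Call:
{"op": "send_rows", "data": {
  "motion": [
    {"x": -1.8,"y": -4.9,"z": 0,"rx": 0,"ry": 0,"rz": 0,"jaw": 8.8},
    {"x": -1.8,"y": -4.9,"z": 0,"rx": 0,"ry": 0,"rz": 0,"jaw": 8.8},
    {"x": -1.8,"y": -4.9,"z": 5,"rx": 0,"ry": 0,"rz": 0,"jaw": 8.8},
    {"x": 0,"y": 0,"z": 5,"rx": 0,"ry": 0,"rz": 0,"jaw": 8.8},
    {"x": 0,"y": 0,"z": 0,"rx": 0,"ry": 0,"rz": 0,"jaw": 8.8}
  ]
}}

```text
clock: 2.45
tool_pos: [0.5452, -0.2239, 0.1594]
eef_rot: [0.001, 1.0, 0.002, -0.006]
contact_force: [-1.6, 0.6, -1.1]
opening: 0.995
finger_force: 0.0
```

Call:
{"op": "send_rows", "data": {
  "motion": [
    {"x": -1,"y": -1.8,"z": 2,"rx": 0,"ry": 0,"rz": 0,"jaw": 8.8},
    {"x": -1,"y": -1.8,"z": 2,"rx": 0,"ry": 0,"rz": 0,"jaw": 8.8},
    {"x": 0,"y": 0,"z": 2,"rx": 0,"ry": 0,"rz": 0,"jaw": 8.8},
    {"x": 0,"y": 0,"z": 0,"rx": 0,"ry": 0,"rz": 0,"jaw": 8.8},
    {"x": 0,"y": 0,"z": 0,"rx": 0,"ry": 0,"rz": 0,"jaw": 8.8}
  ]
}}

```text
clock: 2.95
tool_pos: [0.5705, -0.2582, 0.107]
eef_rot: [-0.001, 1.0, 0.0, 0.001]
contact_force: [0.2, 0.5, -0.2]
opening: 0.997
finger_force: 0.0
```

Call:
{"op": "send_rows", "data": {
  "motion": [
    {"x": 0.55,"y": -0.2,"z": 3,"rx": 0,"ry": 0,"rz": 0,"jaw": 8.8},
    {"x": 0,"y": 0,"z": 3,"rx": 0,"ry": 0,"rz": 0,"jaw": 8.8},
    {"x": 0,"y": 0,"z": 2.9,"rx": 0,"ry": 0,"rz": 0,"jaw": 8.8},
    {"x": 0,"y": 0,"z": 0,"rx": 0,"ry": 0,"rz": 0,"jaw": 5},
    {"x": 0,"y": 0,"z": 0,"rx": 0,"ry": 0,"rz": 0,"jaw": 5}
  ]
}}

```text
clock: 3.45
tool_pos: [0.5654, -0.261, 0.0179]
eef_rot: [-0.001, 1.0, -0.0, 0.001]
contact_force: [0.3, 0.1, 0.6]
opening: 0.841
finger_force: 0.0
```

Call:
{"op": "send_rows", "data": {
  "motion": [
    {"x": 0,"y": 0,"z": 0,"rx": 0,"ry": 0,"rz": 0,"jaw": 5},
    {"x": 0,"y": 0,"z": 0,"rx": 0,"ry": 0,"rz": 0,"jaw": 5},
    {"x": 0,"y": 0,"z": 0,"rx": 0,"ry": 0,"rz": 0,"jaw": 5},
    {"x": 0,"y": 0,"z": 0,"rx": 0,"ry": 0,"rz": 0,"jaw": 5},
    {"x": 0,"y": 0,"z": 0,"rx": 0,"ry": 0,"rz": 0,"jaw": 5}
  ]
}}

```text
clock: 3.95
tool_pos: [0.5658, -0.2619, 0.0184]
eef_rot: [-0.0, 1.0, -0.001, 0.002]
contact_force: [-0.7, 0.4, 8.3]
opening: 0.684
finger_force: 15.0
```

```bash
python3 -c "
from plant import *
s=get_state();print(s['q'].round(2),s['moment'])"
```

```text
[ 0.5   1.02 -0.26  1.69  0.49  0.49  1.5 ] [ 0.07944588  0.12927041 -0.00063275]
```

Call:
{"op": "send_rows", "data": {
  "motion": [
    {"x": 0,"y": 0,"z": 0,"rx": 0,"ry": 0,"rz": 0,"jaw": 8.8},
    {"x": 0,"y": 0,"z": 0,"rx": 0,"ry": 0,"rz": 0,"jaw": 8.8},
    {"x": 0,"y": 0,"z": 0,"rx": 0,"ry": 0,"rz": 0,"jaw": 8.8},
    {"x": 0,"y": 0,"z": 0,"rx": 0,"ry": 0,"rz": 0,"jaw": 8.8},
    {"x": 0,"y": 0,"z": 0,"rx": 0,"ry": 0,"rz": 0,"jaw": 8.8}
  ]
}}

```text
clock: 4.45
tool_pos: [0.5641, -0.2615, 0.016]
eef_rot: [-0.0, 1.0, 0.0, -0.0]
contact_force: [0.2, -0.0, 0.3]
opening: 1.0
finger_force: 0.0
```

Call:
{"op": "send_rows", "data": {
  "motion": [
    {"x": 0,"y": 0,"z": 0,"rx": 0,"ry": 0,"rz": 0.143,"jaw": 8.8},
    {"x": 0,"y": 0,"z": 0,"rx": 0,"ry": 0,"rz": 0.143,"jaw": 8.8},
    {"x": 0,"y": 0,"z": 0,"rx": 0,"ry": 0,"rz": 0.143,"jaw": 8.8},
    {"x": 0,"y": 0,"z": 0,"rx": 0,"ry": 0,"rz": 0.143,"jaw": 8.8},
    {"x": 0,"y": 0,"z": 0,"rx": 0,"ry": 0,"rz": 0.143,"jaw": 8.8}
  ]
}}

```text
clock: 4.95
tool_pos: [0.5642, -0.2614, 0.016]
eef_rot: [0.353, 0.936, 0.0, -0.0]
contact_force: [0.0, 0.2, -1.2]
opening: 1.001
finger_force: 0.0
```

Call:
{"op": "send_rows", "data": {
  "motion": [
    {"x": 0,"y": 0,"z": 0,"rx": 0,"ry": 0,"rz": 0.143,"jaw": 8.8},
    {"x": 0,"y": 0,"z": 0,"rx": 0,"ry": 0,"rz": 0.143,"jaw": 8.8},
    {"x": 0,"y": 0,"z": 0,"rx": 0,"ry": 0,"rz": 0.143,"jaw": 8.8},
    {"x": 0,"y": 0,"z": 0,"rx": 0,"ry": 0,"rz": 0.143,"jaw": 8.8},
    {"x": 0,"y": 0,"z": 0,"rx": 0,"ry": 0,"rz": 0.143,"jaw": 8.8}
  ]
}}

```text
clock: 5.45
tool_pos: [0.5642, -0.2613, 0.016]
eef_rot: [0.658, 0.753, 0.0, -0.0]
contact_force: [0.5, 0.4, -0.8]
opening: 0.999
finger_force: 0.0
```

Call:
{"op": "send_rows", "data": {
  "motion": [
    {"x": 0,"y": 0,"z": 0,"rx": 0,"ry": 0,"rz": 0.143,"jaw": 8.8},
    {"x": 0,"y": 0,"z": 0,"rx": 0,"ry": 0,"rz": 0,"jaw": 8.8},
    {"x": 0,"y": 0,"z": 0,"rx": 0,"ry": 0,"rz": 0,"jaw": 5},
    {"x": 0,"y": 0,"z": 0,"rx": 0,"ry": 0,"rz": 0,"jaw": 5},
    {"x": 0,"y": 0,"z": 0,"rx": 0,"ry": 0,"rz": 0,"jaw": 5}
  ]
}}

```text
clock: 5.95
tool_pos: [0.5642, -0.2616, 0.0161]
eef_rot: [0.707, 0.707, 0.0, -0.0]
contact_force: [0.4, 0.4, 0.1]
opening: 0.748
finger_force: 0.0
```

Call:
{"op": "send_rows", "data": {
  "motion": [
    {"x": 0,"y": 0,"z": 0,"rx": 0,"ry": 0,"rz": 0,"jaw": 5},
    {"x": 0,"y": 0,"z": 0,"rx": 0,"ry": 0,"rz": 0,"jaw": 5},
    {"x": 0,"y": 0,"z": 0,"rx": 0,"ry": 0,"rz": 0,"jaw": 5},
    {"x": 0,"y": 0,"z": 0,"rx": 0,"ry": 0,"rz": 0,"jaw": 5},
    {"x": 0,"y": 0,"z": -1,"rx": 0,"ry": 0,"rz": 0,"jaw": 5}
  ]
}}

```text
clock: 6.45
tool_pos: [0.5632, -0.261, 0.0253]
eef_rot: [0.708, 0.706, -0.0, -0.001]
contact_force: [-0.5, 0.3, -0.6]
opening: 0.664
finger_force: 15.0
```

Call:
{"op": "send_rows", "data": {
  "motion": [
    {"x": 0,"y": 0,"z": -4,"rx": 0,"ry": 0,"rz": 0,"jaw": 5},
    {"x": 2,"y": -0.2,"z": -4,"rx": 0,"ry": 0,"rz": 0,"jaw": 5},
    {"x": 4,"y": -0.2,"z": -2,"rx": 0,"ry": 0,"rz": 0,"jaw": 5},
    {"x": 4,"y": -0.3,"z": 0,"rx": 0,"ry": 0,"rz": 0,"jaw": 5},
    {"x": 4,"y": -0.3,"z": 0,"rx": 0,"ry": 0,"rz": 0,"jaw": 5}
  ]
}}

```text
clock: 6.95
tool_pos: [0.5551, -0.1203, 0.1279]
eef_rot: [0.708, 0.706, 0.001, 0.001]
contact_force: [0.4, 0.9, -1.4]
opening: 0.665
finger_force: 15.0
```

Call:
{"op": "send_rows", "data": {
  "motion": [
    {"x": 4,"y": -0.3,"z": 0,"rx": 0,"ry": 0,"rz": 0,"jaw": 5},
    {"x": 4,"y": -0.3,"z": 0,"rx": 0,"ry": 0,"rz": 0,"jaw": 5},
    {"x": 2,"y": 0,"z": 0,"rx": 0,"ry": 0,"rz": 0,"jaw": 5},
    {"x": 0,"y": 0,"z": 0,"rx": 0,"ry": 0,"rz": 0,"jaw": 5},
    {"x": 0,"y": 0,"z": 0,"rx": 0,"ry": 0,"rz": 0,"jaw": 5}
  ]
}}

```text
clock: 7.45
tool_pos: [0.5489, -0.0221, 0.1267]
eef_rot: [0.708, 0.707, 0.0, 0.001]
contact_force: [-0.6, 0.5, -1.0]
opening: 0.664
finger_force: 15.0
```

Run:
```python
from h import *
print(get_state()["tool_pos"])
o=[]
for n,(u,v) in dict(top=(248,225),side=(280,230)).items():
    d=snapshot(n);im=d["img"][v-35:v+35,u-35:u+35,::-1];o.append(cv2.resize(im,(400,400),interpolation=cv2.INTER_CUBIC))
cv2.imwrite("pics/h1.png",np.hstack(o))
```

```text
[ 0.54891815 -0.02208813  0.12667908]
```

View pics/h1.png

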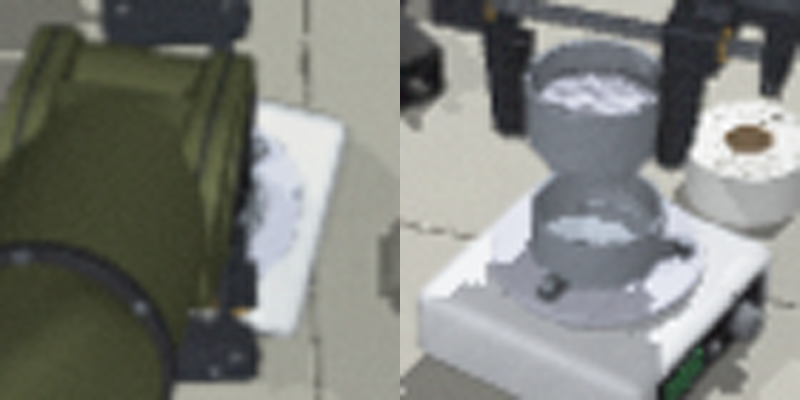

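The side view shows the sieve above the pan, near-aligned: sieve columns centre at crop x≈593, pan at ≈597. The top view is blocked by the arm. I'll compare rim positions, using the known tool pose to remove the calibration error.

```bash
cat >> h.py <<'E'
def rim(im,u0,u1,v0,v1):
    "edges of steel object rim in side view: centre column, top row (subpixel-ish), from gray contour ellipse of its top part"
    im=im.astype(int);m=((im[:,:,2]-im[:,:,0]>3)&(im.sum(2)<500))
    for r in range(v0,v1): print(r,''.join('#' if x else '.' for x in m[r,u0:u1]))
E
python3 - <<'E'
from h import *
d=snapshot("side");s=get_state()["tool_pos"]
rim(d["img"],255,305,198,226)
p=np.array([s[0],s[1],s[2]-.016+.038])
for n,P in(("sieve",p),("pan",np.array([.546,-.02,.08]))):
    t=np.linspace(0,6.283,200);c=np.array([proj(d,P+[.03*np.cos(a),.03*np.sin(a),0]) for a in t])
    print(n,"pred L/R",c[:,0].min().round(1),c[:,0].max().round(1),"top",c[:,1].min().round(1),"ctr",np.round(proj(d,P),1))
E
```

```text
198 #####..###.......#############.#......############
199 #.####.###............####################.###....
200 ....#######................##.################....
201 .....####........................#############....
202 .....###...#.......##########.......#########...##
203 .....###..#.....################....#########...##
204 .....#####.#..###################...#########....#
205 .....###.##.#################################.....
206 .....#####.##################################.....
207 ......##....#########################.#######.....
208 ......####.#########.##.###################.......
209 ......####.######............#######.#.###........
210 ......##.#######................####..####........
211 ......##...####..#...............#########........
212 ......###.#.###..................###.#####........
213 ......##...#######..............#####.####........
214 .......##..############........#####...###........
215 .......#############################..####........
216 .......##..#########################..####........
217 ........#.##########################..###.........
218 ............#############################.........
219 .............######################.##.##.........
220 .............######################..###..........
221 ..............#####################.####..........
222 ...............###################...##...........
223 ................#################....##...........
224 ................################..................
225 .................###############..................
sieve pred L/R 266.3 291.2 top 201.2 ctr [278.8 208.2]
pan pred L/R 267.1 291.1 top 224.1 ctr [279.1 231.5]
```

Run:
```python
import numpy as np
g=np.load("top0.npy").astype(int).sum(2)//3
print('     ',*range(230,264))
for r in range(210,240): print(r,*['%3d'%x for x in g[r,230:264]])
```

```text
230 231 232 233 234 235 236 237 238 239 240 241 242 243 244 245 246 247 248 249 250 251 252 253 254 255 256 257 258 259 260 261 262 263
210 100  99 100 134 177 209 219 217 219 220 217 216 196 185 186 188 191 194 198 201 199 196 193 205 208 208 212 218 218 217 219 217 215 212
211 102  97 101 147 191 213 220 219 218 215 184 184 188 190 195 199 198 198 200 200 202 204 204 203 205 203 204 204 214 219 220 220 219 219
212 100  99 103 160 197 217 221 217 186 180 187 194 201 200 202 200 200 200 199 199 201 201 202 203 204 206 206 202 203 211 218 218 218 218
213  99 101 112 167 206 218 216 185 167 186 196 202 204 204 204 203 205 202 202 202 204 201 201 201 203 204 207 201 182 199 210 217 219 218
214 101 100 132 179 212 216 185 166 183 196 200 198 198 201 202 204 203 187 172 185 189 178 194 205 205 207 200 162 137 165 197 198 208 220
215 100 101 148 190 213 185 155 176 195 197 196 170 154 155 160 177 165 138 116 123 130 139 166 191 203 202 165 125 135 139 185 200 189 210
216  99 103 154 197 210 166 171 195 196 167 152 135 135 149 131 129 122 124 133 135 112 100 109 135 166 155 109  98 116 118 
[... 2535 characters left out ...]

235 216 217 218 217 219 203 174 187 200 202 203 204 201 201 202 195 184 172 176 163 119  87  74  99 166 188 186 185 185 185 188 190 195 202
236 218 217 217 218 219 218 205 178 181 196 203 203 203 202 202 203 196 186 186 177 134  90  80  91 160 185 187 186 185 187 194 199 200 200
237 218 217 217 216 217 219 218 204 168 176 196 200 203 201 201 200 202 197 189 184 170 121 113 117 133 171 183 183 184 190 197 204 202 201
238 218 219 216 218 217 218 219 217 201 174 172 191 201 200 199 202 201 200 198 188 181 126 113 125 143 175 184 183 182 193 201 204 203 201
239 199 205 209 214 217 217 217 219 219 207 204 204 192 194 198 201 199 202 202 197 188 150 118 155 175 183 188 196 196 202 207 204 204 201
```

Call:
{"op": "send_rows", "data": {
  "motion": [
    {"x": 0.05,"y": -0.35,"z": 1.4,"rx": 0,"ry": 0,"rz": 0,"jaw": 5},
    {"x": 0,"y": 0,"z": 1.2,"rx": 0,"ry": 0,"rz": 0,"jaw": 5},
    {"x": 0,"y": 0,"z": 0,"rx": 0,"ry": 0,"rz": 0,"jaw": 5},
    {"x": 0,"y": 0,"z": 0,"rx": 0,"ry": 0,"rz": 0,"jaw": 5},
    {"x": 0,"y": 0,"z": 0,"rx": 0,"ry": 0,"rz": 0,"jaw": 5}
  ]
}}

```text
clock: 8.1
tool_pos: [0.5456, -0.0214, 0.1004]
eef_rot: [0.708, 0.706, 0.0, 0.0]
contact_force: [0.2, -0.1, -0.9]
opening: 0.663
finger_force: 15.0
```

Run:
```python
from h import *
print(get_state()["tool_pos"],get_state()["contact_force"])
d=snapshot("side");u,v=280,225;im=d["img"][v-28:v+28,u-36:u+36,::-1]
cv2.imwrite("pics/h2.png",cv2.resize(im,(720,560),interpolation=cv2.INTER_CUBIC))
```

```text
[ 0.5455895  -0.02136886  0.10040087] [ 0.17014913 -0.14855646 -0.87853042]
```

View pics/h2.png

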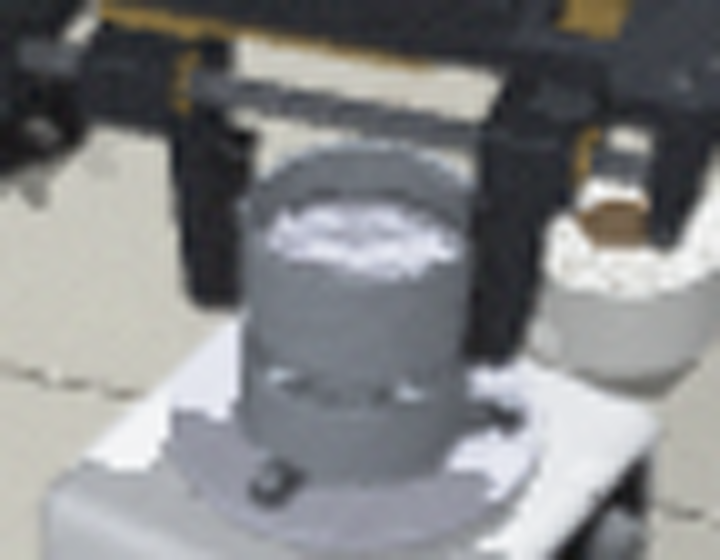

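The side view shows the sieve (columns 243–472) laterally in line with the pan (240–470). Descend with force check.

Call:
{"op": "send_rows", "data": {
  "motion": [
    {"x": 0,"y": 0,"z": 0.2,"rx": 0,"ry": 0,"rz": 0,"jaw": 5},
    {"x": 0,"y": 0,"z": 0.2,"rx": 0,"ry": 0,"rz": 0,"jaw": 5},
    {"x": 0,"y": 0,"z": 0.2,"rx": 0,"ry": 0,"rz": 0,"jaw": 5},
    {"x": 0,"y": 0,"z": 0.1,"rx": 0,"ry": 0,"rz": 0,"jaw": 5},
    {"x": 0,"y": 0,"z": 0,"rx": 0,"ry": 0,"rz": 0,"jaw": 5}
  ]
}}

```text
clock: 8.65
tool_pos: [0.5461, -0.0217, 0.0936]
eef_rot: [0.708, 0.706, 0.0, 0.001]
contact_force: [0.3, -1.9, 4.6]
opening: 0.663
finger_force: 15.0
```

Call:
{"op": "send_rows", "data": {
  "motion": [
    {"x": -0.1,"y": 0,"z": 0,"rx": 0,"ry": 0,"rz": 0,"jaw": 5},
    {"x": -0.05,"y": 0,"z": 0,"rx": 0,"ry": 0,"rz": 0,"jaw": 5},
    {"x": 0,"y": 0,"z": 0.1,"rx": 0,"ry": 0,"rz": 0,"jaw": 5},
    {"x": 0,"y": 0,"z": 0.1,"rx": 0,"ry": 0,"rz": 0,"jaw": 5},
    {"x": 0,"y": 0,"z": 0,"rx": 0,"ry": 0,"rz": 0,"jaw": 5}
  ]
}}

```text
clock: 9.15
tool_pos: [0.5466, -0.0227, 0.0915]
eef_rot: [0.708, 0.706, 0.001, 0.001]
contact_force: [2.2, -1.0, 4.9]
opening: 0.664
finger_force: 15.0
```

```bash
python3 -c "
from plant import *
s=get_state();print(s['tool_pos'],s['contact_force'],s['moment'])"
```

```text
[ 0.54655306 -0.02265248  0.09148177] [ 2.2284884  -0.97626949  4.90903494] [-0.0988971  -0.38182314 -0.00859318]
```

Call:
{"op": "send_rows", "data": {
  "motion": [
    {"x": -0.08,"y": 0.1,"z": 0,"rx": 0,"ry": 0,"rz": 0,"jaw": 5},
    {"x": 0,"y": 0,"z": 0.1,"rx": 0,"ry": 0,"rz": 0,"jaw": 5},
    {"x": 0,"y": 0,"z": 0.1,"rx": 0,"ry": 0,"rz": 0,"jaw": 5},
    {"x": 0,"y": 0,"z": 0.1,"rx": 0,"ry": 0,"rz": 0,"jaw": 5},
    {"x": 0,"y": 0,"z": 0,"rx": 0,"ry": 0,"rz": 0,"jaw": 5}
  ]
}}

```text
clock: 9.65
tool_pos: [0.547, -0.0232, 0.0904]
eef_rot: [0.708, 0.707, 0.001, 0.001]
contact_force: [-2.8, 0.3, 22.9]
opening: 0.661
finger_force: 23.6
```

Call:
{"op": "send_rows", "data": {
  "motion": [
    {"x": 0,"y": -0.05,"z": -0.2,"rx": 0,"ry": 0,"rz": 0,"jaw": 5},
    {"x": 0,"y": 0,"z": 0,"rx": 0,"ry": 0,"rz": 0,"jaw": 5},
    {"x": 0,"y": 0,"z": 0,"rx": 0,"ry": 0,"rz": 0,"jaw": 5},
    {"x": 0,"y": 0,"z": 0,"rx": 0,"ry": 0,"rz": 0,"jaw": 5},
    {"x": 0,"y": 0,"z": 0,"rx": 0,"ry": 0,"rz": 0,"jaw": 5}
  ]
}}

```text
clock: 10.15
tool_pos: [0.5468, -0.0233, 0.091]
eef_rot: [0.708, 0.706, 0.001, 0.001]
contact_force: [0.7, 1.3, 12.1]
opening: 0.663
finger_force: 19.2
```

Run:
```python
from h import *
s=get_state();print(s["tool_pos"],s["contact_force"],s["moment"])
d=snapshot("side");u,v=280,225;im=d["img"][v-28:v+28,u-36:u+36,::-1]
cv2.imwrite("pics/h3.png",cv2.resize(im,(720,560),interpolation=cv2.INTER_CUBIC))
```

```text
[ 0.546805   -0.02334546  0.09101733] [ 0.68492119  1.2698293  12.10307346] [ 0.03556957 -0.19142605 -0.00317148]
```

View pics/h3.png

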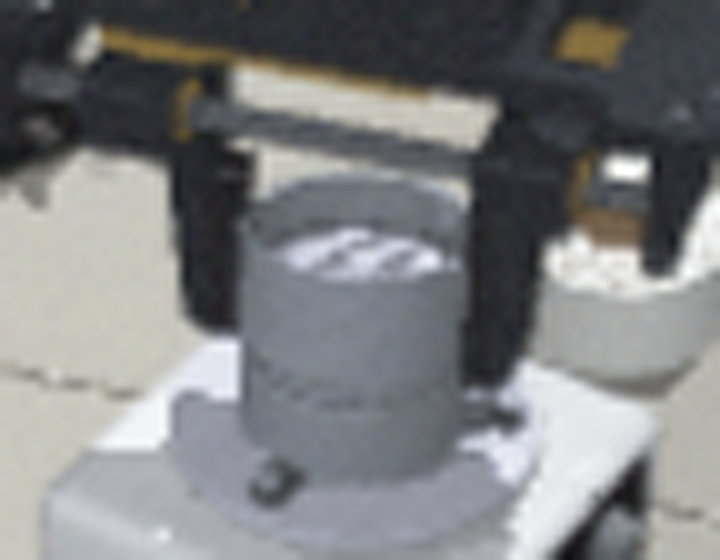

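The side view shows the sieve sitting in the pan with no visible gap at the seam (row ~400). Release, back up, and check the rim height and level.

Call:
{"op": "send_rows", "data": {
  "motion": [
    {"x": 0,"y": 0,"z": 0,"rx": 0,"ry": 0,"rz": 0,"jaw": 8.8},
    {"x": 0,"y": 0,"z": 0,"rx": 0,"ry": 0,"rz": 0,"jaw": 8.8},
    {"x": 0,"y": 0,"z": 0,"rx": 0,"ry": 0,"rz": 0,"jaw": 8.8},
    {"x": 0,"y": 0,"z": -3,"rx": 0,"ry": 0,"rz": 0,"jaw": 8.8},
    {"x": 0,"y": 0,"z": -4,"rx": 0,"ry": 0,"rz": 0,"jaw": 8.8}
  ]
}}

```text
clock: 10.7
tool_pos: [0.5437, -0.0231, 0.1587]
eef_rot: [0.708, 0.706, -0.002, -0.002]
contact_force: [0.2, 1.0, 0.9]
opening: 0.997
finger_force: 0.0
```

Run:
```python
from h import *
s=get_state();print(s["tool_pos"],s["contact_force"],s['q'].round(2))
d=snapshot("side");u,v=280,225;im=d["img"][v-28:v+28,u-36:u+36,::-1]
cv2.imwrite("pics/h4.png",cv2.resize(im,(720,560),interpolation=cv2.INTER_CUBIC))
for p in((.5465,-.023,.109),(.5465,-.023,.112)):
    c=np.array([proj(d,np.array(p)+[.03*np.cos(a),.03*np.sin(a),0]) for a in np.linspace(0,6.28,100)]);print(((c.min(0)-[244,197])*10).round(),((c.max(0)-[244,197])*10).round())
```

```text
[ 0.54372305 -0.02311917  0.15867243] [0.24267796 1.02293945 0.89341426] [-0.14  0.73  0.17  1.9  -0.22  0.54  0.18]
[232. 173.] [476. 322.]
[232. 164.] [476. 312.]
```

View pics/h4.png

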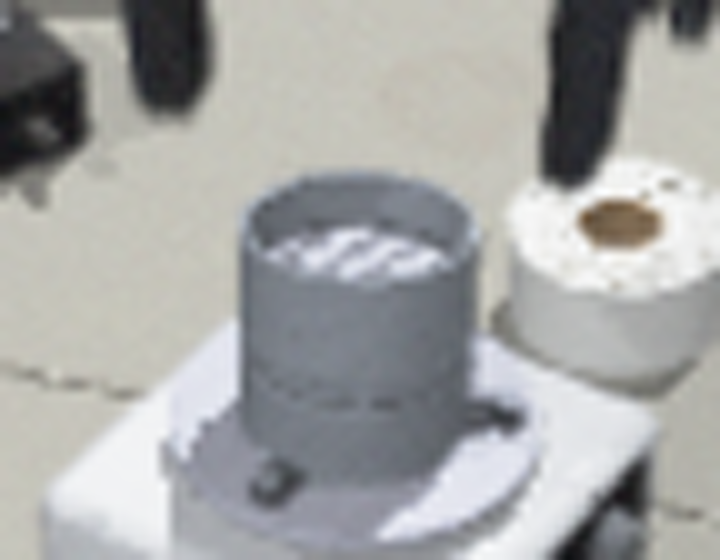

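The sieve sits level: the seam is even, and the rim top at row 172 matches the 173+5 predicted for fully seated. Its centre column equals the pan's. Next, the medium sieve.

Call:
{"op": "send_rows", "data": {
  "motion": [
    {"x": -4.4,"y": -2,"z": 0,"rx": 0,"ry": 0,"rz": 0,"jaw": 8.8},
    {"x": -4.4,"y": -2,"z": 0,"rx": 0,"ry": 0,"rz": 0,"jaw": 8.8},
    {"x": -4.4,"y": -2,"z": 0,"rx": 0,"ry": 0,"rz": 0,"jaw": 8.8},
    {"x": -4.4,"y": -2,"z": 0,"rx": 0,"ry": 0,"rz": 0,"jaw": 8.8},
    {"x": -4.4,"y": -2,"z": 0,"rx": 0,"ry": 0,"rz": 0,"jaw": 8.8}
  ]
}}

```text
clock: 11.25
tool_pos: [0.4441, -0.2445, 0.1596]
eef_rot: [0.708, 0.707, -0.0, -0.0]
contact_force: [0.5, -0.5, -0.3]
opening: 0.998
finger_force: 0.0
```

Call:
{"op": "send_rows", "data": {
  "motion": [
    {"x": -4.4,"y": -2,"z": 0,"rx": 0,"ry": 0,"rz": 0,"jaw": 8.8},
    {"x": 0,"y": 0,"z": 3,"rx": 0,"ry": 0,"rz": 0,"jaw": 8.8},
    {"x": 0,"y": 0,"z": 3,"rx": 0,"ry": 0,"rz": 0,"jaw": 8.8},
    {"x": 0,"y": 0,"z": 0,"rx": 0,"ry": 0,"rz": 0,"jaw": 8.8},
    {"x": 0,"y": 0,"z": 0,"rx": 0,"ry": 0,"rz": 0,"jaw": 8.8}
  ]
}}

```text
clock: 11.75
tool_pos: [0.4248, -0.2866, 0.0998]
eef_rot: [0.708, 0.707, -0.0, -0.001]
contact_force: [0.1, -0.1, -0.2]
opening: 0.997
finger_force: 0.0
```

Call:
{"op": "send_rows", "data": {
  "motion": [
    {"x": -0.15,"y": -0.3,"z": 3,"rx": 0,"ry": 0,"rz": 0,"jaw": 8.8},
    {"x": 0,"y": 0,"z": 3,"rx": 0,"ry": 0,"rz": 0,"jaw": 8.8},
    {"x": 0,"y": 0,"z": 2.2,"rx": 0,"ry": 0,"rz": 0,"jaw": 8.8},
    {"x": 0,"y": 0,"z": 0,"rx": 0,"ry": 0,"rz": 0,"jaw": 5},
    {"x": 0,"y": 0,"z": 0,"rx": 0,"ry": 0,"rz": 0,"jaw": 5}
  ]
}}

```text
clock: 12.25
tool_pos: [0.4229, -0.2886, 0.0192]
eef_rot: [0.708, 0.707, 0.0, 0.001]
contact_force: [-1.1, -0.4, 0.2]
opening: 0.842
finger_force: 0.0
```

Call:
{"op": "send_rows", "data": {
  "motion": [
    {"x": 0,"y": 0,"z": 0,"rx": 0,"ry": 0,"rz": 0,"jaw": 5},
    {"x": 0,"y": 0,"z": 0,"rx": 0,"ry": 0,"rz": 0,"jaw": 5},
    {"x": 0,"y": 0,"z": 0,"rx": 0,"ry": 0,"rz": 0,"jaw": 5},
    {"x": 0,"y": 0,"z": 0,"rx": 0,"ry": 0,"rz": 0,"jaw": 5},
    {"x": 0,"y": 0,"z": 0,"rx": 0,"ry": 0,"rz": 0,"jaw": 5}
  ]
}}

```text
clock: 12.75
tool_pos: [0.423, -0.289, 0.0196]
eef_rot: [0.708, 0.706, 0.0, 0.001]
contact_force: [-0.0, 0.1, 6.3]
opening: 0.657
finger_force: 15.0
```

Call:
{"op": "send_rows", "data": {
  "motion": [
    {"x": 0,"y": 0,"z": 0,"rx": 0,"ry": 0,"rz": 0,"jaw": 7.2},
    {"x": 0,"y": 0,"z": 0,"rx": 0,"ry": 0,"rz": 0,"jaw": 7.2},
    {"x": 0,"y": 0,"z": 0,"rx": 0,"ry": 0,"rz": -0.143,"jaw": 7.2},
    {"x": 0,"y": 0,"z": 0,"rx": 0,"ry": 0,"rz": -0.143,"jaw": 7.2},
    {"x": 0,"y": 0,"z": 0,"rx": 0,"ry": 0,"rz": -0.143,"jaw": 7.2}
  ]
}}

```text
clock: 13.25
tool_pos: [0.4222, -0.2886, 0.0182]
eef_rot: [0.539, 0.842, -0.0, -0.0]
contact_force: [0.5, 0.1, -0.3]
opening: 0.819
finger_force: 0.0
```

Call:
{"op": "send_rows", "data": {
  "motion": [
    {"x": 0,"y": 0,"z": 0,"rx": 0,"ry": 0,"rz": -0.143,"jaw": 7.2},
    {"x": 0,"y": 0,"z": 0,"rx": 0,"ry": 0,"rz": -0.143,"jaw": 7.2},
    {"x": 0,"y": 0,"z": 0,"rx": 0,"ry": 0,"rz": -0.143,"jaw": 7.2},
    {"x": 0,"y": 0,"z": 0,"rx": 0,"ry": 0,"rz": -0.143,"jaw": 7.2},
    {"x": 0,"y": 0,"z": 0,"rx": 0,"ry": 0,"rz": -0.143,"jaw": 7.2}
  ]
}}

```text
clock: 13.75
tool_pos: [0.4221, -0.2886, 0.0181]
eef_rot: [0.21, 0.978, -0.0, -0.0]
contact_force: [0.2, -0.7, -0.1]
opening: 0.817
finger_force: 0.0
```

Call:
{"op": "send_rows", "data": {
  "motion": [
    {"x": 0,"y": 0,"z": 0,"rx": 0,"ry": 0,"rz": -0.143,"jaw": 7.2},
    {"x": 0,"y": 0,"z": 0,"rx": 0,"ry": 0,"rz": -0.143,"jaw": 7.2},
    {"x": 0,"y": 0,"z": 0,"rx": 0,"ry": 0,"rz": -0.143,"jaw": 7.2},
    {"x": 0,"y": 0,"z": 0,"rx": 0,"ry": 0,"rz": 0,"jaw": 5},
    {"x": 0,"y": 0,"z": 0,"rx": 0,"ry": 0,"rz": 0,"jaw": 5}
  ]
}}

```text
clock: 14.25
tool_pos: [0.4221, -0.2886, 0.0181]
eef_rot: [0.002, 1.0, 0.0, -0.0]
contact_force: [-0.2, 0.3, -0.5]
opening: 0.684
finger_force: 15.0
```

Call:
{"op": "send_rows", "data": {
  "motion": [
    {"x": 0,"y": 0,"z": 0,"rx": 0,"ry": 0,"rz": 0,"jaw": 5},
    {"x": 0,"y": 0,"z": 0,"rx": 0,"ry": 0,"rz": 0,"jaw": 5},
    {"x": 0,"y": 0,"z": 0,"rx": 0,"ry": 0,"rz": 0,"jaw": 5},
    {"x": 0,"y": 0,"z": 0,"rx": 0,"ry": 0,"rz": 0,"jaw": 5},
    {"x": 0,"y": 0,"z": 0,"rx": 0,"ry": 0,"rz": 0,"jaw": 5}
  ]
}}

```text
clock: 14.75
tool_pos: [0.4222, -0.2886, 0.0181]
eef_rot: [0.0, 1.0, -0.0, -0.0]
contact_force: [-1.0, 0.7, -0.0]
opening: 0.684
finger_force: 15.0
```

Call:
{"op": "send_rows", "data": {
  "motion": [
    {"x": 0,"y": 0,"z": -3,"rx": 0,"ry": 0,"rz": 0,"jaw": 5},
    {"x": 0,"y": 0,"z": -4,"rx": 0,"ry": 0,"rz": 0,"jaw": 5},
    {"x": 0,"y": 0,"z": -4,"rx": 0,"ry": 0,"rz": 0,"jaw": 5},
    {"x": 0,"y": 0,"z": -2,"rx": 0,"ry": 0,"rz": 0,"jaw": 5},
    {"x": 0,"y": 0,"z": 0,"rx": 0,"ry": 0,"rz": 0,"jaw": 5}
  ]
}}

```text
clock: 15.25
tool_pos: [0.4236, -0.2893, 0.1506]
eef_rot: [0.0, 1.0, -0.001, 0.002]
contact_force: [0.7, -0.3, -1.1]
opening: 0.684
finger_force: 15.0
```

Call:
{"op": "send_rows", "data": {
  "motion": [
    {"x": -2,"y": 4.4,"z": 0,"rx": 0,"ry": 0,"rz": 0,"jaw": 5},
    {"x": -2,"y": 4.4,"z": 0,"rx": 0,"ry": 0,"rz": 0,"jaw": 5},
    {"x": -2,"y": 4.4,"z": 0,"rx": 0,"ry": 0,"rz": 0,"jaw": 5},
    {"x": -2,"y": 4.4,"z": 0,"rx": 0,"ry": 0,"rz": 0,"jaw": 5},
    {"x": -2,"y": 4.4,"z": 0,"rx": 0,"ry": 0,"rz": 0,"jaw": 5}
  ]
}}

```text
clock: 15.75
tool_pos: [0.5219, -0.0667, 0.1467]
eef_rot: [-0.0, 1.0, -0.0, -0.001]
contact_force: [0.1, -0.7, -0.1]
opening: 0.684
finger_force: 15.0
```

Call:
{"op": "send_rows", "data": {
  "motion": [
    {"x": -2,"y": 4.4,"z": 0,"rx": 0,"ry": 0,"rz": 0,"jaw": 5},
    {"x": -0.3,"y": 0.2,"z": 0,"rx": 0,"ry": 0,"rz": 0,"jaw": 5},
    {"x": 0,"y": 0,"z": 0,"rx": 0,"ry": 0,"rz": 0,"jaw": 5},
    {"x": 0,"y": 0,"z": 0,"rx": 0,"ry": 0,"rz": 0,"jaw": 5},
    {"x": 0,"y": 0,"z": 0,"rx": 0,"ry": 0,"rz": 0,"jaw": 5}
  ]
}}

```text
clock: 16.25
tool_pos: [0.5439, -0.0249, 0.1474]
eef_rot: [0.001, 1.0, -0.001, -0.001]
contact_force: [0.4, -0.0, -0.4]
opening: 0.681
finger_force: 15.0
```

Call:
{"op": "send_rows", "data": {
  "motion": [
    {"x": -0.25,"y": 0.2,"z": 0.8,"rx": 0,"ry": 0,"rz": 0,"jaw": 5},
    {"x": 0,"y": 0,"z": 0.8,"rx": 0,"ry": 0,"rz": 0,"jaw": 5},
    {"x": 0,"y": 0,"z": 0,"rx": 0,"ry": 0,"rz": 0,"jaw": 5},
    {"x": 0,"y": 0,"z": 0,"rx": 0,"ry": 0,"rz": 0,"jaw": 5},
    {"x": 0,"y": 0,"z": 0,"rx": 0,"ry": 0,"rz": 0,"jaw": 5}
  ]
}}

```text
clock: 16.75
tool_pos: [0.5476, -0.0206, 0.1321]
eef_rot: [-0.0, 1.0, 0.0, 0.0]
contact_force: [0.2, -0.0, -0.8]
opening: 0.685
finger_force: 15.0
```

Run:
```python
from h import *
s=get_state();print(s["tool_pos"],s["contact_force"])
d=snapshot("side");u,v=280,220;im=d["img"][v-30:v+30,u-40:u+40,::-1]
cv2.imwrite("pics/h5.png",cv2.resize(im,(800,600),interpolation=cv2.INTER_CUBIC))
```

```text
[ 0.54764068 -0.02059768  0.13212553] [ 0.19610468 -0.04270755 -0.7961639 ]
```

View pics/h5.png

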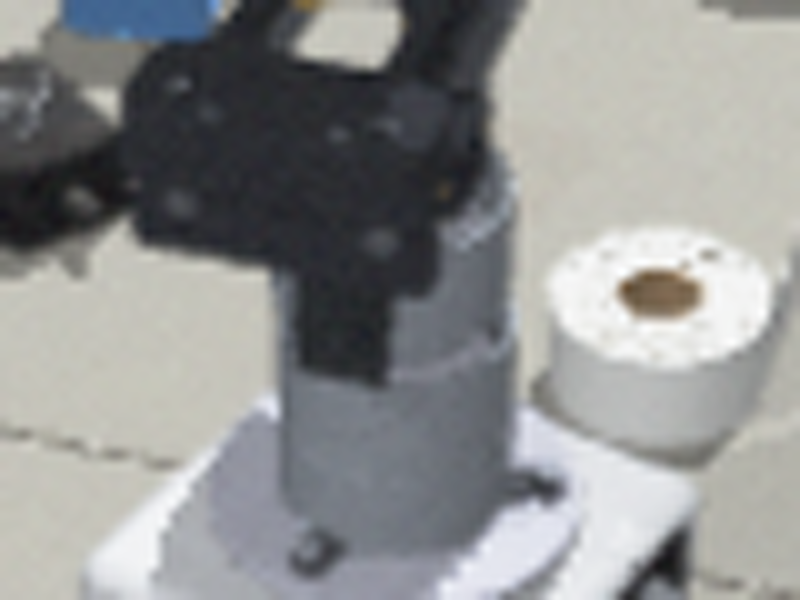

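The upper sieve centre (394) is about 0.5 px left of the lower (399), which agrees with correcting to (.5465,-.023).

Call:
{"op": "send_rows", "data": {
  "motion": [
    {"x": 0.11,"y": -0.24,"z": 0,"rx": 0,"ry": 0,"rz": 0,"jaw": 5},
    {"x": 0,"y": 0,"z": 0.4,"rx": 0,"ry": 0,"rz": 0,"jaw": 5},
    {"x": 0,"y": 0,"z": 0.3,"rx": 0,"ry": 0,"rz": 0,"jaw": 5},
    {"x": 0,"y": 0,"z": 0.1,"rx": 0,"ry": 0,"rz": 0,"jaw": 5},
    {"x": 0,"y": 0,"z": 0,"rx": 0,"ry": 0,"rz": 0,"jaw": 5}
  ]
}}

```text
clock: 17.3
tool_pos: [0.5464, -0.0228, 0.1238]
eef_rot: [-0.0, 1.0, 0.0, -0.0]
contact_force: [0.6, -0.5, -0.9]
opening: 0.684
finger_force: 15.0
```

Call:
{"op": "send_rows", "data": {
  "motion": [
    {"x": 0,"y": 0,"z": 0.2,"rx": 0,"ry": 0,"rz": 0,"jaw": 5},
    {"x": 0,"y": 0,"z": 0.2,"rx": 0,"ry": 0,"rz": 0,"jaw": 5},
    {"x": 0,"y": 0,"z": 0.1,"rx": 0,"ry": 0,"rz": 0,"jaw": 5},
    {"x": 0,"y": 0,"z": 0.05,"rx": 0,"ry": 0,"rz": 0,"jaw": 5},
    {"x": 0,"y": 0,"z": 0,"rx": 0,"ry": 0,"rz": 0,"jaw": 5}
  ]
}}

```text
clock: 17.8
tool_pos: [0.5469, -0.0235, 0.1197]
eef_rot: [0.0, 1.0, -0.001, 0.001]
contact_force: [-1.9, -1.1, 9.7]
opening: 0.682
finger_force: 19.7
```

Call:
{"op": "send_rows", "data": {
  "motion": [
    {"x": 0,"y": 0,"z": 0.1,"rx": 0,"ry": 0,"rz": 0,"jaw": 5},
    {"x": 0,"y": 0,"z": 0.1,"rx": 0,"ry": 0,"rz": 0,"jaw": 5},
    {"x": 0,"y": 0,"z": 0,"rx": 0,"ry": 0,"rz": 0,"jaw": 5},
    {"x": 0,"y": 0,"z": 0,"rx": 0,"ry": 0,"rz": 0,"jaw": 5},
    {"x": 0,"y": 0,"z": 0,"rx": 0,"ry": 0,"rz": 0,"jaw": 5}
  ]
}}

```text
clock: 18.3
tool_pos: [0.5471, -0.0233, 0.119]
eef_rot: [0.0, 1.0, -0.001, 0.001]
contact_force: [-4.7, -0.3, 20.1]
opening: 0.686
finger_force: 24.7
```

```bash
python3 -c "
from plant import *
s=get_state();print(s['tool_pos'],s['contact_force'],s['moment'])"
```

```text
[ 0.54707382 -0.02334188  0.11899161] [-4.69698398 -0.27027264 20.09589796] [-0.61319626  0.8940983  -0.12220993]
```

Call:
{"op": "send_rows", "data": {
  "motion": [
    {"x": 0,"y": 0,"z": -0.2,"rx": 0,"ry": 0,"rz": 0,"jaw": 5},
    {"x": 0,"y": 0,"z": 0,"rx": 0,"ry": 0,"rz": 0,"jaw": 8.8},
    {"x": 0,"y": 0,"z": 0,"rx": 0,"ry": 0,"rz": 0,"jaw": 8.8},
    {"x": 0,"y": 0,"z": 0,"rx": 0,"ry": 0,"rz": 0,"jaw": 8.8},
    {"x": 0,"y": 0,"z": -3,"rx": 0,"ry": 0,"rz": 0,"jaw": 8.8}
  ]
}}

```text
clock: 18.8
tool_pos: [0.5441, -0.0233, 0.1459]
eef_rot: [-0.0, 1.0, -0.0, -0.004]
contact_force: [0.5, 0.3, 0.7]
opening: 0.99
finger_force: 0.0
```

Call:
{"op": "send_rows", "data": {
  "motion": [
    {"x": 1,"y": 4,"z": -4,"rx": 0,"ry": 0,"rz": 0,"jaw": 8.8},
    {"x": 0,"y": 5,"z": -2,"rx": 0,"ry": 0,"rz": 0,"jaw": 8.8},
    {"x": 0,"y": 5,"z": 0,"rx": 0,"ry": 0,"rz": 0,"jaw": 8.8},
    {"x": 0,"y": 5,"z": 0,"rx": 0,"ry": 0,"rz": 0,"jaw": 8.8},
    {"x": 0,"y": 5,"z": 0,"rx": 0,"ry": 0,"rz": 0,"jaw": 8.8}
  ]
}}

```text
clock: 19.3
tool_pos: [0.5376, 0.2099, 0.202]
eef_rot: [0.0, 1.0, -0.0, 0.0]
contact_force: [0.1, -0.5, 0.2]
opening: 0.998
finger_force: 0.0
```

Run:
```python
from h import *
s=get_state();print(s["tool_pos"],s['q'].round(2))
o=[]
for n,(u,v) in dict(top=(248,225),side=(280,220)).items():
    d=snapshot(n);o.append(cv2.resize(d["img"][v-30:v+30,u-20:u+20,::-1],(400,600),interpolation=cv2.INTER_CUBIC))
for z in(.138,.141):
    c=np.array([proj(d,np.array((.5465,-.023,z))+[.03*np.cos(a),.03*np.sin(a),0]) for a in np.linspace(0,6.28,100)]);print(((c.min(0)-[259.5,189.5])*10).round(),((c.max(0)-[259.5,189.5])*10).round())
cv2.imwrite("pics/h6.png",np.hstack(o))
```

```text
[0.53761213 0.20987929 0.20203538] [-0.26  0.7  -0.33  1.76  0.31  0.74  0.82]
[ 77. 155.] [324. 301.]
[ 77. 145.] [325. 291.]
```

View pics/h6.png

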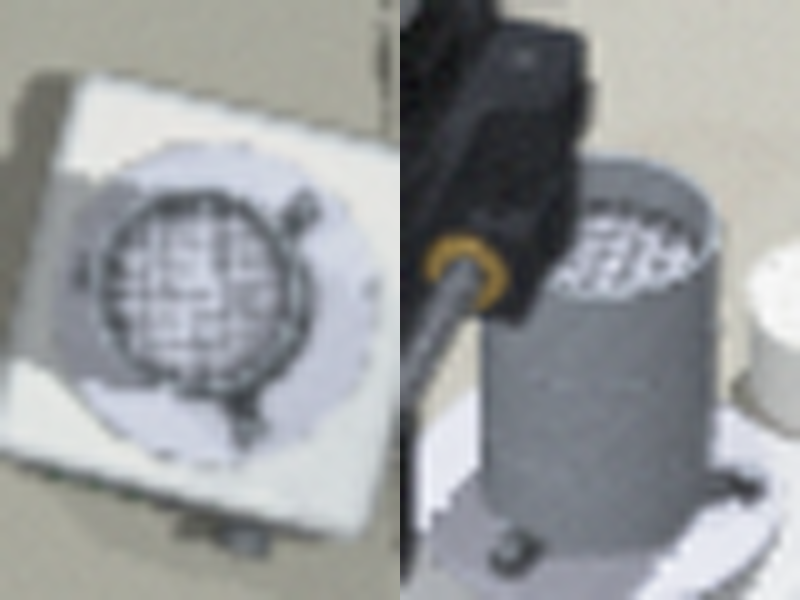

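Medium is seated level: the top view shows the grid sieve concentric, and the rim top at row ~155 matches the 155 prediction. Next, the coarse sieve at (.567,.282).

Call:
{"op": "send_rows", "data": {
  "motion": [
    {"x": -1.5,"y": 3.6,"z": 0,"rx": 0,"ry": 0,"rz": 0,"jaw": 8.8},
    {"x": -1.4,"y": 3.6,"z": 2,"rx": 0,"ry": 0,"rz": 0,"jaw": 8.8},
    {"x": 0,"y": 0,"z": 4,"rx": 0,"ry": 0,"rz": 0,"jaw": 8.8},
    {"x": 0,"y": 0,"z": 4,"rx": 0,"ry": 0,"rz": 0,"jaw": 8.8},
    {"x": 0,"y": 0,"z": 0,"rx": 0,"ry": 0,"rz": 0,"jaw": 8.8}
  ]
}}

```text
clock: 19.9
tool_pos: [0.5632, 0.2774, 0.0965]
eef_rot: [-0.0, 1.0, -0.003, -0.005]
contact_force: [-0.3, -1.0, 0.9]
opening: 0.999
finger_force: 0.0
```

Call:
{"op": "send_rows", "data": {
  "motion": [
    {"x": 0,"y": 0,"z": 0,"rx": 0,"ry": 0,"rz": 0,"jaw": 8.8},
    {"x": 0,"y": 0,"z": 0,"rx": 0,"ry": 0,"rz": 0,"jaw": 8.8},
    {"x": 0,"y": 0,"z": 0,"rx": 0,"ry": 0,"rz": 0,"jaw": 8.8},
    {"x": 0,"y": 0,"z": 0,"rx": 0,"ry": 0,"rz": 0,"jaw": 8.8},
    {"x": 0,"y": 0,"z": 0,"rx": 0,"ry": 0,"rz": 0,"jaw": 8.8}
  ]
}}

```text
clock: 20.4
tool_pos: [0.5673, 0.2805, 0.1031]
eef_rot: [0.0, 1.0, 0.0, 0.001]
contact_force: [-0.3, 0.1, 0.6]
opening: 1.002
finger_force: 0.0
```

Call:
{"op": "send_rows", "data": {
  "motion": [
    {"x": 0,"y": 0.15,"z": 3,"rx": 0,"ry": 0,"rz": 0,"jaw": 8.8},
    {"x": 0,"y": 0,"z": 3,"rx": 0,"ry": 0,"rz": 0,"jaw": 8.8},
    {"x": 0,"y": 0,"z": 2.5,"rx": 0,"ry": 0,"rz": 0,"jaw": 8.8},
    {"x": 0,"y": 0,"z": 0,"rx": 0,"ry": 0,"rz": 0,"jaw": 5},
    {"x": 0,"y": 0,"z": 0,"rx": 0,"ry": 0,"rz": 0,"jaw": 5}
  ]
}}

```text
clock: 20.9
tool_pos: [0.5669, 0.282, 0.0175]
eef_rot: [-0.0, 1.0, 0.0, 0.0]
contact_force: [0.4, -0.1, -0.6]
opening: 0.841
finger_force: 0.0
```

Call:
{"op": "send_rows", "data": {
  "motion": [
    {"x": 0,"y": 0,"z": 0,"rx": 0,"ry": 0,"rz": 0,"jaw": 5},
    {"x": 0,"y": 0,"z": 0,"rx": 0,"ry": 0,"rz": 0,"jaw": 5},
    {"x": 0,"y": 0,"z": 0,"rx": 0,"ry": 0,"rz": 0,"jaw": 5},
    {"x": 0,"y": 0,"z": 0,"rx": 0,"ry": 0,"rz": 0,"jaw": 5},
    {"x": 0,"y": 0,"z": 0,"rx": 0,"ry": 0,"rz": 0,"jaw": 5}
  ]
}}

```text
clock: 21.4
tool_pos: [0.5678, 0.2825, 0.0187]
eef_rot: [-0.0, 1.0, 0.001, 0.001]
contact_force: [-0.1, -0.6, 6.4]
opening: 0.69
finger_force: 15.0
```

Call:
{"op": "send_rows", "data": {
  "motion": [
    {"x": 0,"y": 0,"z": 0,"rx": 0,"ry": 0,"rz": 0,"jaw": 7.4},
    {"x": 0,"y": 0,"z": 0,"rx": 0,"ry": 0,"rz": 0,"jaw": 7.4},
    {"x": 0,"y": 0,"z": 0,"rx": 0,"ry": 0,"rz": 0.143,"jaw": 7.4},
    {"x": 0,"y": 0,"z": 0,"rx": 0,"ry": 0,"rz": 0.143,"jaw": 7.4},
    {"x": 0,"y": 0,"z": 0,"rx": 0,"ry": 0,"rz": 0.143,"jaw": 7.4}
  ]
}}

```text
clock: 21.9
tool_pos: [0.5665, 0.2816, 0.0168]
eef_rot: [0.216, 0.976, -0.0, -0.0]
contact_force: [-0.6, 0.6, 0.9]
opening: 0.838
finger_force: 0.0
```

Call:
{"op": "send_rows", "data": {
  "motion": [
    {"x": 0,"y": 0,"z": 0,"rx": 0,"ry": 0,"rz": 0.143,"jaw": 7.4},
    {"x": 0,"y": 0,"z": 0,"rx": 0,"ry": 0,"rz": 0.143,"jaw": 7.4},
    {"x": 0,"y": 0,"z": 0,"rx": 0,"ry": 0,"rz": 0.143,"jaw": 7.4},
    {"x": 0,"y": 0,"z": 0,"rx": 0,"ry": 0,"rz": 0.143,"jaw": 7.4},
    {"x": 0,"y": 0,"z": 0,"rx": 0,"ry": 0,"rz": 0.143,"jaw": 7.4}
  ]
}}

```text
clock: 22.4
tool_pos: [0.5664, 0.2818, 0.0168]
eef_rot: [0.544, 0.839, -0.0, -0.0]
contact_force: [-0.4, 0.2, -0.1]
opening: 0.842
finger_force: 0.0
```

Call:
{"op": "send_rows", "data": {
  "motion": [
    {"x": 0,"y": 0,"z": 0,"rx": 0,"ry": 0,"rz": 0.143,"jaw": 7.4},
    {"x": 0,"y": 0,"z": 0,"rx": 0,"ry": 0,"rz": 0.143,"jaw": 7.4},
    {"x": 0,"y": 0,"z": 0,"rx": 0,"ry": 0,"rz": 0.143,"jaw": 7.4},
    {"x": 0,"y": 0,"z": 0,"rx": 0,"ry": 0,"rz": 0,"jaw": 5},
    {"x": 0,"y": 0,"z": 0,"rx": 0,"ry": 0,"rz": 0,"jaw": 5}
  ]
}}

```text
clock: 22.9
tool_pos: [0.5665, 0.2818, 0.0169]
eef_rot: [0.707, 0.708, -0.0, -0.0]
contact_force: [0.3, 0.5, -0.6]
opening: 0.684
finger_force: 0.0
```

Call:
{"op": "send_rows", "data": {
  "motion": [
    {"x": 0,"y": 0,"z": 0,"rx": 0,"ry": 0,"rz": 0,"jaw": 5},
    {"x": 0,"y": 0,"z": 0,"rx": 0,"ry": 0,"rz": 0,"jaw": 5},
    {"x": 0,"y": 0,"z": 0,"rx": 0,"ry": 0,"rz": 0,"jaw": 5},
    {"x": 0,"y": 0,"z": 0,"rx": 0,"ry": 0,"rz": 0,"jaw": 5},
    {"x": 0,"y": 0,"z": 0,"rx": 0,"ry": 0,"rz": 0,"jaw": 5}
  ]
}}

```text
clock: 23.4
tool_pos: [0.5667, 0.2818, 0.017]
eef_rot: [0.708, 0.706, 0.0, -0.0]
contact_force: [0.1, -0.5, -1.1]
opening: 0.66
finger_force: 15.0
```

Call:
{"op": "send_rows", "data": {
  "motion": [
    {"x": 0,"y": 0,"z": -4,"rx": 0,"ry": 0,"rz": 0,"jaw": 5},
    {"x": 0,"y": 0,"z": -4,"rx": 0,"ry": 0,"rz": 0,"jaw": 5},
    {"x": -1,"y": 0,"z": -4,"rx": 0,"ry": 0,"rz": 0,"jaw": 5},
    {"x": -3,"y": -0.2,"z": -4,"rx": 0,"ry": 0,"rz": 0,"jaw": 5},
    {"x": -4,"y": -0.3,"z": -1,"rx": 0,"ry": 0,"rz": 0,"jaw": 5}
  ]
}}

```text
clock: 23.9
tool_pos: [0.564, 0.2041, 0.1914]
eef_rot: [0.706, 0.708, 0.005, 0.001]
contact_force: [0.3, -0.8, -0.5]
opening: 0.66
finger_force: 15.0
```

Call:
{"op": "send_rows", "data": {
  "motion": [
    {"x": -4,"y": -0.3,"z": 0,"rx": 0,"ry": 0,"rz": 0,"jaw": 5},
    {"x": -4,"y": -0.3,"z": 0,"rx": 0,"ry": 0,"rz": 0,"jaw": 5},
    {"x": -4,"y": -0.3,"z": 0,"rx": 0,"ry": 0,"rz": 0,"jaw": 5},
    {"x": -4,"y": -0.3,"z": 0,"rx": 0,"ry": 0,"rz": 0,"jaw": 5},
    {"x": -4,"y": -0.3,"z": 0,"rx": 0,"ry": 0,"rz": 0,"jaw": 5}
  ]
}}

```text
clock: 24.4
tool_pos: [0.5459, 0.0003, 0.1872]
eef_rot: [0.708, 0.707, 0.0, 0.0]
contact_force: [0.1, 0.3, -1.0]
opening: 0.664
finger_force: 15.0
```

Call:
{"op": "send_rows", "data": {
  "motion": [
    {"x": -1,"y": 0,"z": 0,"rx": 0,"ry": 0,"rz": 0,"jaw": 5},
    {"x": 0,"y": 0,"z": 0,"rx": 0,"ry": 0,"rz": 0,"jaw": 5},
    {"x": 0,"y": 0,"z": 0,"rx": 0,"ry": 0,"rz": 0,"jaw": 5},
    {"x": 0,"y": 0,"z": 0,"rx": 0,"ry": 0,"rz": 0,"jaw": 5},
    {"x": 0,"y": 0,"z": 0,"rx": 0,"ry": 0,"rz": 0,"jaw": 5}
  ]
}}

```text
clock: 24.9
tool_pos: [0.5463, -0.0061, 0.1869]
eef_rot: [0.707, 0.707, 0.0, -0.0]
contact_force: [-0.0, 0.7, -0.9]
opening: 0.657
finger_force: 15.0
```

Call:
{"op": "send_rows", "data": {
  "motion": [
    {"x": -1.7,"y": 0.05,"z": 0,"rx": 0,"ry": 0,"rz": 0,"jaw": 5},
    {"x": 0,"y": 0,"z": 1.3,"rx": 0,"ry": 0,"rz": 0,"jaw": 5},
    {"x": 0,"y": 0,"z": 1.3,"rx": 0,"ry": 0,"rz": 0,"jaw": 5},
    {"x": 0,"y": 0,"z": 0,"rx": 0,"ry": 0,"rz": 0,"jaw": 5},
    {"x": 0,"y": 0,"z": 0,"rx": 0,"ry": 0,"rz": 0,"jaw": 5}
  ]
}}

```text
clock: 25.4
tool_pos: [0.5467, -0.0243, 0.161]
eef_rot: [0.707, 0.707, 0.0, -0.0]
contact_force: [-1.0, 0.1, -0.9]
opening: 0.661
finger_force: 15.0
```

Run:
```python
from h import *
s=get_state();print(s["tool_pos"],s["contact_force"])
d=snapshot("side");u,v=280,212;im=d["img"][v-30:v+30,u-40:u+40,::-1]
cv2.imwrite("pics/h7.png",cv2.resize(im,(800,600),interpolation=cv2.INTER_CUBIC))
```

```text
[ 0.54671713 -0.02431052  0.16099689] [-0.97421373  0.11318985 -0.92815857]
```

View pics/h7.png

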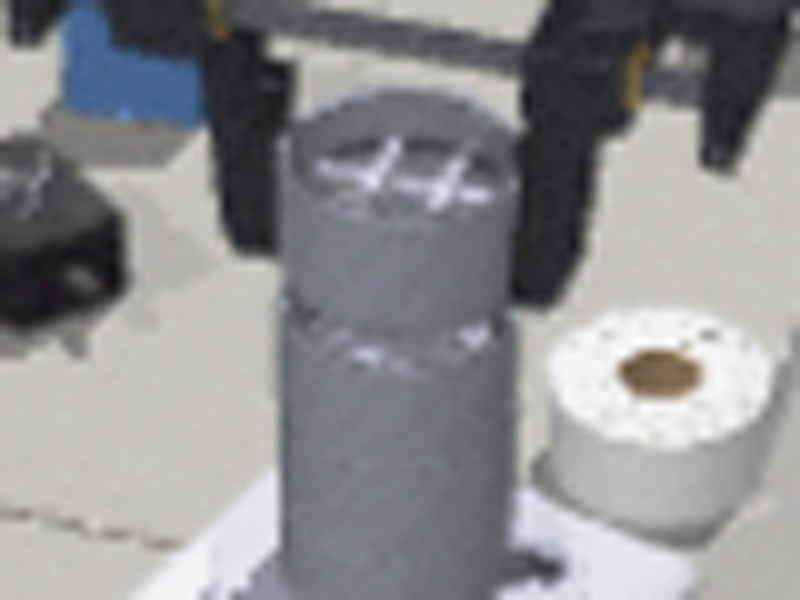

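The upper sieve spans columns 279–518 and the lower 279–517, so they're aligned. Descend.

Call:
{"op": "send_rows", "data": {
  "motion": [
    {"x": 0.08,"y": 0,"z": 0.3,"rx": 0,"ry": 0,"rz": 0,"jaw": 5},
    {"x": 0,"y": 0,"z": 0.3,"rx": 0,"ry": 0,"rz": 0,"jaw": 5},
    {"x": 0,"y": 0,"z": 0.3,"rx": 0,"ry": 0,"rz": 0,"jaw": 5},
    {"x": 0,"y": 0,"z": 0,"rx": 0,"ry": 0,"rz": 0,"jaw": 5},
    {"x": 0,"y": 0,"z": 0,"rx": 0,"ry": 0,"rz": 0,"jaw": 5}
  ]
}}

```text
clock: 25.95
tool_pos: [0.5466, -0.0244, 0.1519]
eef_rot: [0.708, 0.706, -0.0, -0.0]
contact_force: [-1.3, -0.2, -1.0]
opening: 0.66
finger_force: 15.0
```

Call:
{"op": "send_rows", "data": {
  "motion": [
    {"x": 0,"y": 0,"z": 0.2,"rx": 0,"ry": 0,"rz": 0,"jaw": 5},
    {"x": 0,"y": 0,"z": 0.2,"rx": 0,"ry": 0,"rz": 0,"jaw": 5},
    {"x": 0,"y": 0,"z": 0.15,"rx": 0,"ry": 0,"rz": 0,"jaw": 5},
    {"x": 0,"y": 0,"z": 0.1,"rx": 0,"ry": 0,"rz": 0,"jaw": 5},
    {"x": 0,"y": 0,"z": 0,"rx": 0,"ry": 0,"rz": 0,"jaw": 5}
  ]
}}

```text
clock: 26.45
tool_pos: [0.5479, -0.0243, 0.1461]
eef_rot: [0.708, 0.706, 0.001, 0.001]
contact_force: [1.8, 0.7, 5.1]
opening: 0.662
finger_force: 15.0
```

Call:
{"op": "send_rows", "data": {
  "motion": [
    {"x": 0,"y": 0,"z": 0.1,"rx": 0,"ry": 0,"rz": 0,"jaw": 5},
    {"x": 0,"y": 0,"z": 0.15,"rx": 0,"ry": 0,"rz": 0,"jaw": 5},
    {"x": 0,"y": 0,"z": 0,"rx": 0,"ry": 0,"rz": 0,"jaw": 5},
    {"x": 0,"y": 0,"z": 0,"rx": 0,"ry": 0,"rz": 0,"jaw": 5},
    {"x": 0,"y": 0,"z": 0,"rx": 0,"ry": 0,"rz": 0,"jaw": 5}
  ]
}}

```text
clock: 26.95
tool_pos: [0.548, -0.0243, 0.145]
eef_rot: [0.708, 0.706, 0.001, 0.001]
contact_force: [-0.4, 0.6, 16.8]
opening: 0.662
finger_force: 15.0
```

Call:
{"op": "send_rows", "data": {
  "motion": [
    {"x": 0,"y": 0,"z": -0.2,"rx": 0,"ry": 0,"rz": 0,"jaw": 5},
    {"x": 0,"y": 0,"z": 0,"rx": 0,"ry": 0,"rz": 0,"jaw": 8.8},
    {"x": 0,"y": 0,"z": 0,"rx": 0,"ry": 0,"rz": 0,"jaw": 8.8},
    {"x": 0,"y": 0,"z": 0,"rx": 0,"ry": 0,"rz": 0,"jaw": 8.8},
    {"x": 0,"y": 0,"z": -3,"rx": 0,"ry": 0,"rz": 0,"jaw": 8.8}
  ]
}}

```text
clock: 27.45
tool_pos: [0.5439, -0.0241, 0.1721]
eef_rot: [0.708, 0.706, -0.003, -0.003]
contact_force: [-0.2, -0.9, 0.1]
opening: 0.99
finger_force: 0.0
```

Call:
{"op": "send_rows", "data": {
  "motion": [
    {"x": 0,"y": 0,"z": -4,"rx": 0,"ry": 0,"rz": 0,"jaw": 8.8},
    {"x": 4,"y": -1,"z": -1,"rx": 0,"ry": 0,"rz": 0,"jaw": 8.8},
    {"x": 4,"y": -2,"z": 0,"rx": 0,"ry": 0,"rz": 0,"jaw": 8.8},
    {"x": 4,"y": -2,"z": 0,"rx": 0,"ry": 0,"rz": 0,"jaw": 7},
    {"x": 4,"y": -2,"z": 0,"rx": 0,"ry": 0,"rz": 0,"jaw": 6}
  ]
}}

```text
clock: 27.95
tool_pos: [0.4759, 0.1371, 0.2249]
eef_rot: [0.708, 0.706, -0.0, -0.0]
contact_force: [0.8, 0.6, 0.0]
opening: 0.843
finger_force: 0.0
```

Call:
{"op": "send_rows", "data": {
  "motion": [
    {"x": 4,"y": -2,"z": 0,"rx": 0,"ry": 0,"rz": 0,"jaw": 5.5},
    {"x": 4,"y": -2,"z": 0,"rx": 0,"ry": 0,"rz": 0,"jaw": 5.5},
    {"x": 4,"y": -2,"z": 0,"rx": 0,"ry": 0,"rz": 0,"jaw": 5.5},
    {"x": 4,"y": -1,"z": 0,"rx": 0,"ry": 0,"rz": 0,"jaw": 5.5},
    {"x": 1.8,"y": 0,"z": 0,"rx": 0,"ry": 0,"rz": 0,"jaw": 5.5}
  ]
}}

```text
clock: 28.45
tool_pos: [0.4044, 0.3185, 0.2245]
eef_rot: [0.705, 0.709, -0.0, -0.001]
contact_force: [-0.1, 0.4, 0.2]
opening: 0.631
finger_force: 0.0
```

Run:
```python
from h import *
s=get_state();print(s["tool_pos"],s['q'].round(2))
o=[]
for n,(u,v) in dict(top=(248,225),side=(280,210)).items():
    d=snapshot(n);o.append(cv2.resize(d["img"][v-30:v+30,u-20:u+20,::-1],(400,600),interpolation=cv2.INTER_CUBIC))
for z in(.167,.170):
    c=np.array([proj(d,np.array((.5465,-.023,z))+[.03*np.cos(a),.03*np.sin(a),0]) for a in np.linspace(0,6.28,100)]);print(((c.min(0)-[259.5,179.5])*10).round(),((c.max(0)-[259.5,179.5])*10).round())
cv2.imwrite("pics/h8.png",np.hstack(o))
```

```text
[0.40440986 0.31846157 0.22450865] [-0.89  0.59  0.21  1.94 -0.2   0.63 -0.54]
[ 76. 157.] [328. 301.]
[ 76. 147.] [328. 291.]
```

View pics/h8.png

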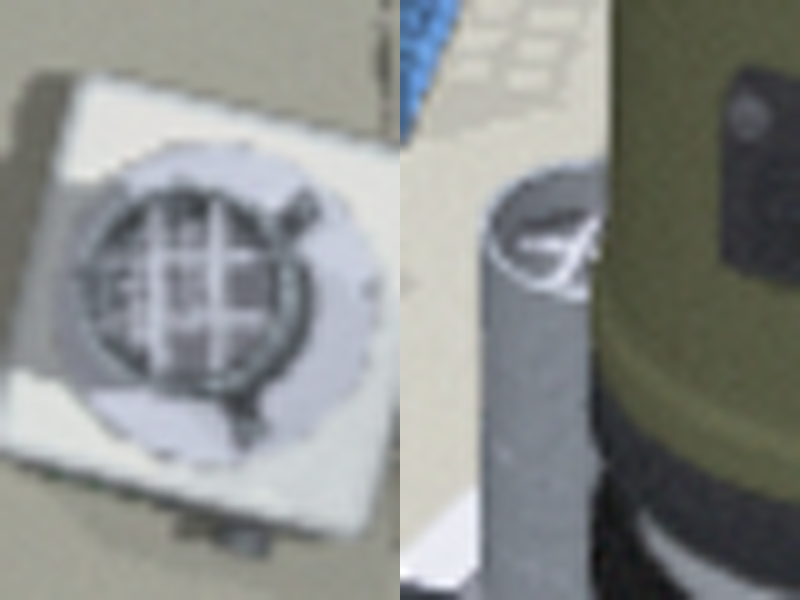

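The coarse sieve looks seated: rim top at row ~157 as predicted, and concentric in the top view. Now the lid.

Call:
{"op": "send_rows", "data": {
  "motion": [
    {"x": -0.4,"y": 0.35,"z": 3,"rx": 0,"ry": 0,"rz": 0,"jaw": 5.5},
    {"x": 0,"y": 0,"z": 4,"rx": 0,"ry": 0,"rz": 0,"jaw": 5.5},
    {"x": 0,"y": 0,"z": 4,"rx": 0,"ry": 0,"rz": 0,"jaw": 5.5},
    {"x": 0,"y": 0,"z": 2,"rx": 0,"ry": 0,"rz": 0,"jaw": 5.5},
    {"x": 0,"y": 0,"z": 0,"rx": 0,"ry": 0,"rz": 0,"jaw": 5.5}
  ]
}}

```text
clock: 29.05
tool_pos: [0.4098, 0.3068, 0.0926]
eef_rot: [0.709, 0.706, -0.003, 0.0]
contact_force: [-0.4, -0.7, 0.4]
opening: 0.623
finger_force: 0.0
```

Call:
{"op": "send_rows", "data": {
  "motion": [
    {"x": 0,"y": 0,"z": 0,"rx": 0,"ry": 0,"rz": 0,"jaw": 5.5},
    {"x": 0,"y": 0,"z": 0,"rx": 0,"ry": 0,"rz": 0,"jaw": 5.5},
    {"x": 0,"y": 0,"z": 0,"rx": 0,"ry": 0,"rz": 0,"jaw": 5.5},
    {"x": 0,"y": 0,"z": 0,"rx": 0,"ry": 0,"rz": 0,"jaw": 5.5},
    {"x": 0,"y": 0,"z": 0,"rx": 0,"ry": 0,"rz": 0,"jaw": 5.5}
  ]
}}

```text
clock: 29.55
tool_pos: [0.4111, 0.3102, 0.0956]
eef_rot: [0.708, 0.706, 0.001, 0.0]
contact_force: [0.4, 0.3, -0.2]
opening: 0.624
finger_force: 0.0
```

Next: x −0.3, y +0.43, then down 6.75 to TCP .028.

Call:
{"op": "send_rows", "data": {
  "motion": [
    {"x": 0.43,"y": -0.3,"z": 2,"rx": 0,"ry": 0,"rz": 0,"jaw": 5.5},
    {"x": 0,"y": 0,"z": 2.5,"rx": 0,"ry": 0,"rz": 0,"jaw": 5.5},
    {"x": 0,"y": 0,"z": 2.2,"rx": 0,"ry": 0,"rz": 0,"jaw": 5.5},
    {"x": 0,"y": 0,"z": 0,"rx": 0,"ry": 0,"rz": 0,"jaw": 5.5},
    {"x": 0,"y": 0,"z": 0,"rx": 0,"ry": 0,"rz": 0,"jaw": 1.5}
  ]
}}

```text
clock: 30.05
tool_pos: [0.4077, 0.3142, 0.0279]
eef_rot: [0.708, 0.706, -0.0, -0.0]
contact_force: [0.1, 0.3, -0.1]
opening: 0.556
finger_force: 0.0
```

Call:
{"op": "send_rows", "data": {
  "motion": [
    {"x": 0,"y": 0,"z": 0,"rx": 0,"ry": 0,"rz": 0,"jaw": 1.5},
    {"x": 0,"y": 0,"z": 0,"rx": 0,"ry": 0,"rz": 0,"jaw": 1.5},
    {"x": 0,"y": 0,"z": 0,"rx": 0,"ry": 0,"rz": 0,"jaw": 1.5},
    {"x": 0,"y": 0,"z": 0,"rx": 0,"ry": 0,"rz": 0,"jaw": 1.5},
    {"x": 0,"y": 0,"z": 0,"rx": 0,"ry": 0,"rz": 0,"jaw": 1.5}
  ]
}}

```text
clock: 30.55
tool_pos: [0.408, 0.3144, 0.0284]
eef_rot: [0.708, 0.706, 0.0, 0.0]
contact_force: [1.1, -0.3, 4.2]
opening: 0.243
finger_force: 15.0
```

Call:
{"op": "send_rows", "data": {
  "motion": [
    {"x": 0,"y": 0,"z": 0,"rx": 0,"ry": 0,"rz": 0,"jaw": 4},
    {"x": 0,"y": 0,"z": 0,"rx": 0,"ry": 0,"rz": 0,"jaw": 4},
    {"x": 0,"y": 0,"z": 0,"rx": 0,"ry": 0,"rz": -0.143,"jaw": 4},
    {"x": 0,"y": 0,"z": 0,"rx": 0,"ry": 0,"rz": -0.143,"jaw": 4},
    {"x": 0,"y": 0,"z": 0,"rx": 0,"ry": 0,"rz": -0.143,"jaw": 4}
  ]
}}

```text
clock: 31.05
tool_pos: [0.4077, 0.3142, 0.0278]
eef_rot: [0.539, 0.842, -0.0, -0.0]
contact_force: [0.2, -0.5, 0.2]
opening: 0.454
finger_force: 0.0
```

Call:
{"op": "send_rows", "data": {
  "motion": [
    {"x": 0,"y": 0,"z": 0,"rx": 0,"ry": 0,"rz": -0.143,"jaw": 4},
    {"x": 0,"y": 0,"z": 0,"rx": 0,"ry": 0,"rz": -0.143,"jaw": 4},
    {"x": 0,"y": 0,"z": 0,"rx": 0,"ry": 0,"rz": -0.143,"jaw": 4},
    {"x": 0,"y": 0,"z": 0,"rx": 0,"ry": 0,"rz": -0.143,"jaw": 4},
    {"x": 0,"y": 0,"z": 0,"rx": 0,"ry": 0,"rz": -0.143,"jaw": 4}
  ]
}}

```text
clock: 31.55
tool_pos: [0.4078, 0.3141, 0.0278]
eef_rot: [0.21, 0.978, -0.0, -0.0]
contact_force: [0.4, -0.2, -0.2]
opening: 0.456
finger_force: 0.0
```

Call:
{"op": "send_rows", "data": {
  "motion": [
    {"x": 0,"y": 0,"z": 0,"rx": 0,"ry": 0,"rz": -0.143,"jaw": 4},
    {"x": 0,"y": 0,"z": 0,"rx": 0,"ry": 0,"rz": -0.143,"jaw": 4},
    {"x": 0,"y": 0,"z": 0,"rx": 0,"ry": 0,"rz": -0.143,"jaw": 4},
    {"x": 0,"y": 0,"z": 0,"rx": 0,"ry": 0,"rz": 0,"jaw": 1.5},
    {"x": 0,"y": 0,"z": 0,"rx": 0,"ry": 0,"rz": 0,"jaw": 1.5}
  ]
}}

```text
clock: 32.05
tool_pos: [0.4078, 0.3142, 0.0279]
eef_rot: [0.002, 1.0, 0.0, -0.0]
contact_force: [1.1, -0.3, 0.4]
opening: 0.295
finger_force: 0.0
```

Call:
{"op": "send_rows", "data": {
  "motion": [
    {"x": 0,"y": 0,"z": 0,"rx": 0,"ry": 0,"rz": 0,"jaw": 1.5},
    {"x": 0,"y": 0,"z": 0,"rx": 0,"ry": 0,"rz": 0,"jaw": 1.5},
    {"x": 0,"y": 0,"z": 0,"rx": 0,"ry": 0,"rz": 0,"jaw": 1.5},
    {"x": 0,"y": 0,"z": 0,"rx": 0,"ry": 0,"rz": 0,"jaw": 1.5},
    {"x": 0,"y": 0,"z": 0,"rx": 0,"ry": 0,"rz": 0,"jaw": 1.5}
  ]
}}

```text
clock: 32.55
tool_pos: [0.4078, 0.3142, 0.028]
eef_rot: [-0.0, 1.0, -0.0, -0.0]
contact_force: [-0.2, 0.5, 0.4]
opening: 0.241
finger_force: 15.0
```

Call:
{"op": "send_rows", "data": {
  "motion": [
    {"x": 0,"y": 0,"z": -4,"rx": 0,"ry": 0,"rz": 0,"jaw": 1.5},
    {"x": 0,"y": 0,"z": -4,"rx": 0,"ry": 0,"rz": 0,"jaw": 1.5},
    {"x": 0,"y": 0,"z": -4,"rx": 0,"ry": 0,"rz": 0,"jaw": 1.5},
    {"x": 0,"y": -1,"z": -4,"rx": 0,"ry": 0,"rz": 0,"jaw": 1.5},
    {"x": -1,"y": -3,"z": -4,"rx": 0,"ry": 0,"rz": 0,"jaw": 1.5}
  ]
}}

```text
clock: 33.05
tool_pos: [0.4163, 0.2775, 0.2292]
eef_rot: [-0.003, 1.0, 0.002, 0.0]
contact_force: [1.3, 0.5, -0.5]
opening: 0.242
finger_force: 15.0
```

Call:
{"op": "send_rows", "data": {
  "motion": [
    {"x": -2,"y": -4,"z": 0,"rx": 0,"ry": 0,"rz": 0,"jaw": 1.5},
    {"x": -2,"y": -4,"z": 0,"rx": 0,"ry": 0,"rz": 0,"jaw": 1.5},
    {"x": -2,"y": -4,"z": 0,"rx": 0,"ry": 0,"rz": 0,"jaw": 1.5},
    {"x": -2,"y": -4,"z": 0,"rx": 0,"ry": 0,"rz": 0,"jaw": 1.5},
    {"x": -2,"y": -4,"z": 0,"rx": 0,"ry": 0,"rz": 0,"jaw": 1.5}
  ]
}}

```text
clock: 33.55
tool_pos: [0.518, 0.0729, 0.2272]
eef_rot: [-0.0, 1.0, -0.0, -0.0]
contact_force: [0.3, 1.1, -1.1]
opening: 0.244
finger_force: 15.0
```

Call:
{"op": "send_rows", "data": {
  "motion": [
    {"x": -1.5,"y": -4,"z": 0,"rx": 0,"ry": 0,"rz": 0,"jaw": 1.5},
    {"x": -1,"y": -4,"z": 0,"rx": 0,"ry": 0,"rz": 0,"jaw": 1.5},
    {"x": 0,"y": -1,"z": 0,"rx": 0,"ry": 0,"rz": 0,"jaw": 1.5},
    {"x": 0,"y": 0,"z": 0,"rx": 0,"ry": 0,"rz": 0,"jaw": 1.5},
    {"x": 0,"y": 0,"z": 0,"rx": 0,"ry": 0,"rz": 0,"jaw": 1.5}
  ]
}}

```text
clock: 34.05
tool_pos: [0.5422, -0.0135, 0.2272]
eef_rot: [-0.001, 1.0, 0.001, -0.0]
contact_force: [0.0, 0.3, -1.3]
opening: 0.242
finger_force: 15.0
```

Call:
{"op": "send_rows", "data": {
  "motion": [
    {"x": -0.48,"y": -1,"z": 0,"rx": 0,"ry": 0,"rz": 0,"jaw": 1.5},
    {"x": 0,"y": 0,"z": 1.3,"rx": 0,"ry": 0,"rz": 0,"jaw": 1.5},
    {"x": 0,"y": 0,"z": 1.2,"rx": 0,"ry": 0,"rz": 0,"jaw": 1.5},
    {"x": 0,"y": 0,"z": 0,"rx": 0,"ry": 0,"rz": 0,"jaw": 1.5},
    {"x": 0,"y": 0,"z": 0,"rx": 0,"ry": 0,"rz": 0,"jaw": 1.5}
  ]
}}

```text
clock: 34.55
tool_pos: [0.5473, -0.0245, 0.202]
eef_rot: [-0.001, 1.0, 0.0, -0.0]
contact_force: [0.5, 0.3, -1.1]
opening: 0.245
finger_force: 15.0
```

Run:
```python
from h import *
s=get_state();print(s["tool_pos"],s["contact_force"])
d=snapshot("side");u,v=280,207;im=d["img"][v-30:v+30,u-40:u+40,::-1]
cv2.imwrite("pics/h9.png",cv2.resize(im,(800,600),interpolation=cv2.INTER_CUBIC))
```

```text
[ 0.54731189 -0.02447664  0.2019598 ] [ 0.46903856  0.32680866 -1.14031555]
```

View pics/h9.png

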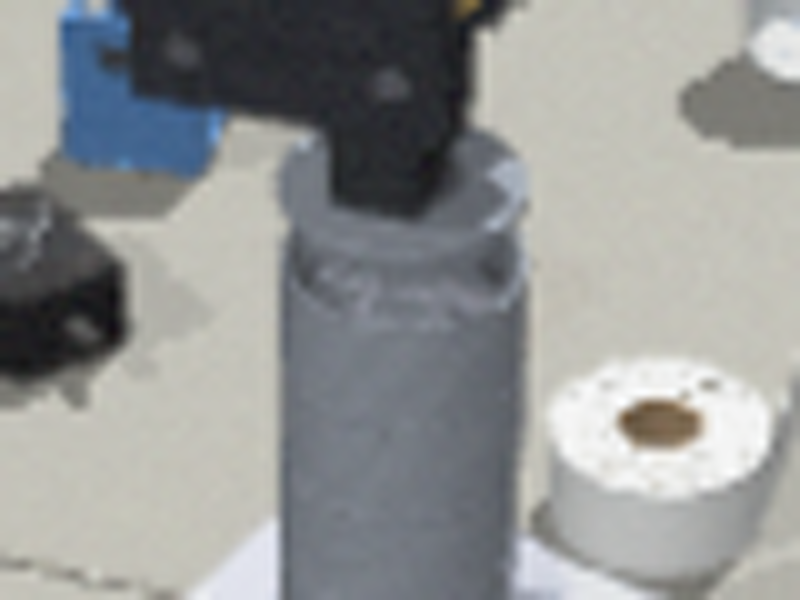

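The lid spans columns 279–526 and the sieve rim 281–528, so they're aligned. Lower 1.1 cm, then feel.

Call:
{"op": "send_rows", "data": {
  "motion": [
    {"x": 0,"y": 0.05,"z": 0.4,"rx": 0,"ry": 0,"rz": 0,"jaw": 1.5},
    {"x": 0,"y": 0,"z": 0.4,"rx": 0,"ry": 0,"rz": 0,"jaw": 1.5},
    {"x": 0,"y": 0,"z": 0.3,"rx": 0,"ry": 0,"rz": 0,"jaw": 1.5},
    {"x": 0,"y": 0,"z": 0,"rx": 0,"ry": 0,"rz": 0,"jaw": 1.5},
    {"x": 0,"y": 0,"z": 0,"rx": 0,"ry": 0,"rz": 0,"jaw": 1.5}
  ]
}}

```text
clock: 35.1
tool_pos: [0.5475, -0.0247, 0.1911]
eef_rot: [-0.0, 1.0, 0.0, -0.0]
contact_force: [-0.2, 0.3, -0.2]
opening: 0.241
finger_force: 15.0
```

Call:
{"op": "send_rows", "data": {
  "motion": [
    {"x": 0,"y": 0.05,"z": 0.2,"rx": 0,"ry": 0,"rz": 0,"jaw": 1.5},
    {"x": 0,"y": 0,"z": 0.2,"rx": 0,"ry": 0,"rz": 0,"jaw": 1.5},
    {"x": 0,"y": 0,"z": 0.1,"rx": 0,"ry": 0,"rz": 0,"jaw": 1.5},
    {"x": 0,"y": 0,"z": 0.1,"rx": 0,"ry": 0,"rz": 0,"jaw": 1.5},
    {"x": 0,"y": 0,"z": 0,"rx": 0,"ry": 0,"rz": 0,"jaw": 1.5}
  ]
}}

```text
clock: 35.6
tool_pos: [0.5476, -0.0241, 0.1858]
eef_rot: [-0.0, 1.0, -0.0, 0.0]
contact_force: [-1.4, 0.8, 4.7]
opening: 0.245
finger_force: 15.0
```

Call:
{"op": "send_rows", "data": {
  "motion": [
    {"x": 0,"y": 0,"z": 0.1,"rx": 0,"ry": 0,"rz": 0,"jaw": 1.5},
    {"x": 0,"y": 0,"z": 0.1,"rx": 0,"ry": 0,"rz": 0,"jaw": 1.5},
    {"x": 0,"y": 0,"z": 0.1,"rx": 0,"ry": 0,"rz": 0,"jaw": 1.5},
    {"x": 0,"y": 0,"z": 0,"rx": 0,"ry": 0,"rz": 0,"jaw": 1.5},
    {"x": 0,"y": 0,"z": 0,"rx": 0,"ry": 0,"rz": 0,"jaw": 1.5}
  ]
}}

```text
clock: 36.1
tool_pos: [0.5485, -0.0241, 0.185]
eef_rot: [-0.0, 1.0, -0.0, 0.002]
contact_force: [-4.6, -0.8, 21.0]
opening: 0.244
finger_force: 15.0
```

Call:
{"op": "send_rows", "data": {
  "motion": [
    {"x": 0,"y": 0,"z": -0.25,"rx": 0,"ry": 0,"rz": 0,"jaw": 1.5},
    {"x": 0,"y": 0,"z": 0,"rx": 0,"ry": 0,"rz": 0,"jaw": 5},
    {"x": 0,"y": 0,"z": 0,"rx": 0,"ry": 0,"rz": 0,"jaw": 5},
    {"x": 0,"y": 0,"z": 0,"rx": 0,"ry": 0,"rz": 0,"jaw": 5},
    {"x": 0,"y": 0,"z": -3,"rx": 0,"ry": 0,"rz": 0,"jaw": 5}
  ]
}}

```text
clock: 36.6
tool_pos: [0.545, -0.0245, 0.2118]
eef_rot: [-0.0, 1.0, -0.0, -0.004]
contact_force: [0.4, -0.6, 0.6]
opening: 0.561
finger_force: 0.0
```

Call:
{"op": "send_rows", "data": {
  "motion": [
    {"x": 0,"y": 0,"z": -4,"rx": 0,"ry": 0,"rz": 0,"jaw": 5},
    {"x": 0,"y": -4,"z": -2,"rx": 0,"ry": 0,"rz": 0,"jaw": 5},
    {"x": 0,"y": -4,"z": 0,"rx": 0,"ry": 0,"rz": 0,"jaw": 5},
    {"x": 0,"y": -4,"z": 0,"rx": 0,"ry": 0,"rz": 0,"jaw": 5},
    {"x": 0,"y": -4,"z": 0,"rx": 0,"ry": 0,"rz": 0,"jaw": 5}
  ]
}}

```text
clock: 37.1
tool_pos: [0.5473, -0.1858, 0.2746]
eef_rot: [-0.0, 1.0, 0.0, -0.0]
contact_force: [0.9, -0.2, -0.1]
opening: 0.567
finger_force: 0.0
```

Call:
{"op": "send_rows", "data": {
  "motion": [
    {"x": 0,"y": -4,"z": 0,"rx": 0,"ry": 0,"rz": 0,"jaw": 5},
    {"x": 0,"y": -2,"z": 0,"rx": 0,"ry": 0,"rz": 0,"jaw": 5},
    {"x": 0,"y": 0,"z": 0,"rx": 0,"ry": 0,"rz": 0,"jaw": 5},
    {"x": 0,"y": 0,"z": 0,"rx": 0,"ry": 0,"rz": 0,"jaw": 5},
    {"x": 0,"y": 0,"z": 0,"rx": 0,"ry": 0,"rz": 0,"jaw": 5}
  ]
}}

```text
clock: 37.6
tool_pos: [0.5479, -0.2418, 0.2746]
eef_rot: [-0.002, 1.0, 0.001, -0.0]
contact_force: [0.1, 0.1, 0.5]
opening: 0.564
finger_force: 0.0
```

Run:
```python
from h import *
s=get_state();print(s["tool_pos"],s["contact_force"])
d=snapshot("side");u,v=280,212;im=d["img"][v-40:v+40,u-50:u+50,::-1]
for z in(.172,.174,.176):
    c=np.array([proj(d,np.array((.5465,-.023,z))+[.03*np.cos(a),.03*np.sin(a),0]) for a in np.linspace(0,6.28,100)]);print(((c.min(0)-[229.5,171.5])*8).round(),((c.max(0)-[229.5,171.5])*8).round())
cv2.imwrite("pics/h10.png",cv2.resize(im,(800,640))[:600])
```

```text
[ 0.54786618 -0.24184221  0.27458751] [0.10240741 0.06660959 0.54202492]
[301. 176.] [503. 291.]
[300. 171.] [503. 285.]
[300. 165.] [503. 280.]
```

View pics/h10.png

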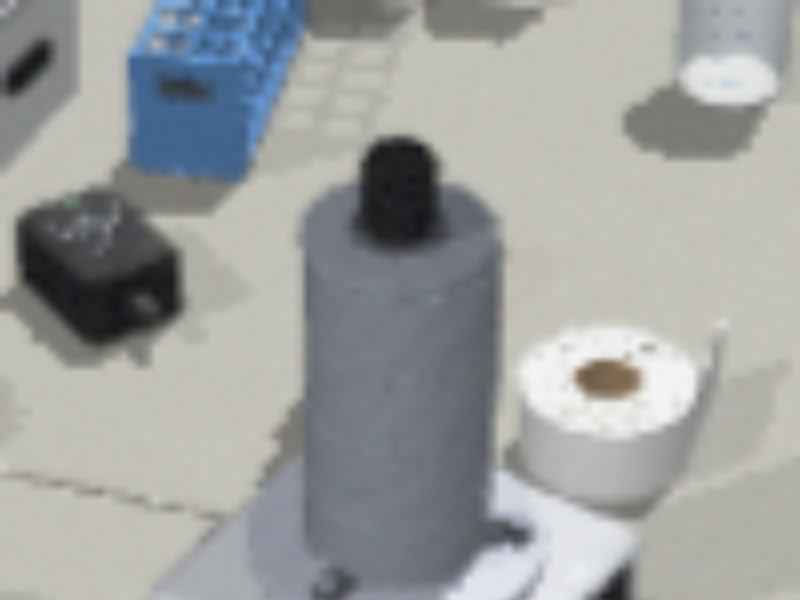

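The stack is straight and has no visible seams. The lid's top edge at row ~178 matches the fully seated prediction of 176, and the gripper is clear.

```bash
python3 -c "
from plant import *
print(finish_job())"
```

```text
the job is handed in; nothing more can be done
None
```

The stack is built on the pan (fine, medium, coarse, then lid), each part looks fully seated and level in the camera views, nothing else was deliberately moved, and the job was handed in at about 38 s; no verdict came back.

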